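# Draw the divider from the leaning boards and set it in the pickle tub

### The arm

A 6-joint arm with a two-finger parallel gripper is mounted at the origin on the work surface. World frame = base frame: x ahead of the robot, y to its left, z up, the work surface at z = 0. Lengths are in m, angles in rad, forces in N, time in s.
With the tool pointing down it reaches from about 0.375 to 0.975 m from the base axis. Payload 3.8 kg.
Tool frame: the origin (TCP) lies on the centre line of the jaws, within the pads' length; the fingertips stand 25 mm ahead of it and the grasp point (between the pads) lies 6 mm ahead of it; z points along the fingers, y is the direction in which the jaws open and shut (so a half turn about z gives the same grasp; the last joint's range is limited). The gripper opens to 85 mm and grips with 20 to 120 N. Pads are 22 mm wide; open, the fingers measure 114 mm over their backs; the gripper's body (76 mm by 85 mm) begins 54 mm behind the grasp point. The pads swing forward as they close: fully open they stand 13 mm farther back than shut.
Start: joints at [-1.245, 0.264, 1.604, -0, 1.274, -0.037], TCP at [0.24, -0.631, 0.219] pointing down, gripper open.
Joint ranges: [-2.63, 2.63], [-0.94, 2.18], [0.31, 2.57], [-1.31, 4.45], [0, 2.66], [-2.55, 2.55]. Speed limits (rad/s): [2.57, 2.57, 3.14, 3.14, 3.14, 3.14].

### API

Orientations are given as a rotation vector (axis times angle).
In Python, from workcell import bot gives the robot as it stands.
- The arm moves only by the tool servo_tool, never from a script. Its argument "moves" is a list of rows, each a list of 3 entries, a list of its own where there are three numbers: the closure in counts, from 0 (fully open) to 255 (shut), then the shift along the tool's x, y, z in m, then the turn about the tool's z in rad. A call has exactly 8 rows; each row shifts and turns the pose as measured when the row begins, along the tool's axes as they then stand; what a row does not reach is not made up. A row lasts 1/12 s, in which the tool goes at most 41.7 mm and 7.16 degrees, less where a joint would pass 70% of its speed; a pose out of reach is approached as far as the arm can. A call is refused whole if a number of a shift passes 0.0417 or a number of a turn 0.125, either way. A call with a gripper value outside its range is refused whole. The fingers move at their own pace and stop on an object; "newtons" is the grip in N (left out, the last holds). Time passes only in rows, so rows that do not move let the fingers close, or fill a call up. It gives the time, the measured TCP pose, the force and the opening at its end, in the units of the state.
- bot.read_state(): the state, without advancing time (a new reading comes with each control period).
- bot.read_camera(name): name is "scene" or "top"; returns a dict with "pixels" (384x512x3 uint8, red, green, blue), "depth" (384x512 float32, m along the optical axis (not along the pixel's ray), 0 where there is no reading), "intrinsics" (3x3 intrinsics, pixels), "R" (3x3) and "t" (3): a world point X has camera coordinates R X + t. Camera axes: x right, y down, z forward; pixel columns grow to the right and rows downward; lengths in m; the calibration is good to about 2 mm. A picture is of the moment at which its call begins.
- bot.finish_job(): hands the job in, once; it reports no verdict.
The state is a dict: "time": time; "q": joint angles; "joint_vel": joint speeds; "joint_torque": joint torques, N m; "tool_pos": TCP position; "tcp_rot": TCP orientation; "wrist_force": force on the tool from outside, world axes, zero at the start; "torque": the same for the moment, N m; "width": opening from 0.0 (shut) to 1.0 (fully open).
Only numpy, scipy, OpenCV 4.12 (cv2) and the standard library are available. Lean on these libraries where they do the work, as an engineer would, in place of code of your own. Each camera call takes 0.05 s, during which the arm holds its last target.

### The job

Split the white pickle tub into two compartments: draw its divider (the plain wooden board that is full width right up to its high top edge) out of the stack leaning on the steel guard, and lower it gently, upright, into the tub's guide channel until it stands on the tub's floor. Leave the other three boards leaning on the guard where they are (they may settle a little into the gap), and do not push or knock over anything else on the counter.

Things in the scene. Friction and masses are not known exactly. Their poses are not given: they have to be found in the camera images.
- divider: Plain wooden board 166 wide x 170 high x 12 mm, 0.24 kg, no neck, in any of 4 places of the touching stack. All boards lean ~25 deg, tops towards the guard's wall. Origin: mid bottom edge (mid thickness); z up along the board, x out of its front face (away from the wall), y along its width. The middle of its top 50 mm is bare on both faces; the paddles' necks rise at either side.
- paddle_left: Paddle board, same wood: blade 150 wide x 112 high x 12 mm, with a handle neck 28 mm wide, centred 58 mm to its +y side, reaching up to 170 mm. Stays leaning. Origin and axes as the divider's.
- paddle_right: Mirror-image paddle board: blade 150 wide x 112 high x 12 mm, neck 28 mm wide centred 58 mm to its -y side, reaching up to 170 mm. Stays leaning. Origin and axes as the divider's.
- chopping_board: Plain short board, same wood, 146 wide x 116 high x 12 mm. Stays leaning. Origin and axes as the divider's.
- guard: Fixed steel guard, at either side of the table, yaw varies. Origin: table under its middle. Base 190 (x) x 240 (y) x 6 mm, rubber top; upright wall 12 thick, 86 high, front face at x = -50; foot lip 18 high at x = 46 to 54. Boards stand on the base between x = -15 and 40, tops leaning to -x (robot's side) on the wall's top edge.
- tub: Fixed white open tub 240 (x) x 186 (y) x 110 high mm, walls and floor 5 mm, rim lip 10 mm farther out. Origin: centre of its underside; yaw varies. Facing pairs of upright ribs on the two long inner walls (y = +-88) form the guide channel, which runs across the tub along y.
- channel (a point): Middle of the guide channel on the tub's inner floor (x = 20, z = 5 mm in the tub's frame), axes as the tub's. Channel 22 mm wide along x for the 12 mm board, 176 mm long along y for the 166 mm wide board; ribs reach 14 mm in from each wall and up to 105 mm above the table. The board may stand either face forward.
- jar_low: Bystander: jar of green pickles with red cap, 68 mm across, 95 mm high, origin under its centre; stands between guard and tub.
- jar_beet: Bystander: dark beet jar, red cap, 72 mm across, 125 mm high, origin under its centre.
- bottle: Bystander: orange bottle, 56 mm across, 190 mm high, origin under its centre.
- tumbler: Bystander: green glass tumbler, 72 mm across, 100 mm high, origin under its centre.
- bowl: Bystander: white bowl, 100 mm across, 45 mm high, origin under its centre.
- spoon: Bystander: steel spoon 200 mm long lying on the table along its x.
- shaker: Bystander: steel shaker, 50 mm across, 92 mm high, origin under its centre; stands between guard and tub.

How it is judged:
By the outcome, as a careful person would: the job done as asked, in the order asked, and still so for the second after the job is handed in, with the robot touching nothing.
It also fails if it takes over 53 s, if anything falls off the work surface, if the arm or the gripper's body presses on something with over 40 N, if the wrist force passes 120 N, or if a joint passes its speed limit or range.

## Working session

There is one attempt and no reset: what is moved stays moved. The work goes in short steps, Python scripts to look and compute and a tool call to move; the robot and the scene stay as the last step left them, time stands still between calls to the robot, and variables do not carry over. Pictures are saved under pics/ and viewed, and the job is handed in when it is done.

Besides the shell and the picture viewer there is one more tool, called after "Call:" as name([rows], argument=value, ...), one row to a line, values as JSON. servo_tool: Moves the arm, as the interface text tells. Its arguments: {"type":"object","properties":{"moves":{"type":"array","items":{"type":"array"}},"newtons":{"type":"number"}},"required":["moves"]}

```bash
ls; mkdir -p pics; python3 - <<'E'
from workcell import bot
import cv2,numpy as np
s=bot.read_state();print(s)
for n in("scene","top"):
    c=bot.read_camera(n);np.savez(f"{n}0.npz",**c)
    cv2.imwrite(f"pics/{n}0.png",cv2.resize(c["pixels"][:,:,::-1],(800,600),interpolation=cv2.INTER_CUBIC))
    print(n,c["intrinsics"],c["R"],c["t"])
E
```

```text
pics
{'time': 0.0, 'q': array([-1.24490056e+00,  2.64775936e-01,  1.60537821e+00,  3.48265924e-05,
        1.27372922e+00, -3.68832246e-02]), 'joint_vel': array([-0.00062914,  0.00100071,  0.00042057, -0.00074679, -0.00019612,
       -0.00027019]), 'joint_torque': array([-8.51816844e-05, -5.15118599e+01, -3.67314684e+01, -2.92729128e-04,
        1.27630393e-02, -1.47911123e-05]), 'tool_pos': array([ 0.23931247, -0.6303275 ,  0.21734446]), 'tcp_rot': array([-3.08782014e+00, -5.66306558e-01,  4.66076186e-04]), 'wrist_force': array([-0.29009399,  0.44249614,  0.24486057]), 'torque': array([ 0.00552713, -0.0186082 ,  0.0338072 ]), 'width': 1.000689806637963}
scene [[398.29203516   0.         253.09427956]
 [  0.         398.29203516 194.54156691]
 [  0.           0.           1.        ]] [[ 0.83220296  0.55441766  0.00770028]
 [ 0.37791402 -0.55699235 -0.73955427]
 [-0.40573295  0.61836929 -0.67305289]] [-0.45240144 -0.17720235  1.49297488]
top [[369.36215767   0.         256.26306204]
 [  0.         369.36215767 190.99028256]
 [  0.           0.           1.        ]] [[-1.77149949e-02 -9.99842835e-01  6.96287086e-04]
 [-9.93261254e-01  1.75186011e-02 -1.14565178e-01]
 [ 1.14534975e-01 -2.72111653e-03 -9.93415490e-01]] [-0.00633261  0.56567678  0.99027587]
```

View pics/scene0.png

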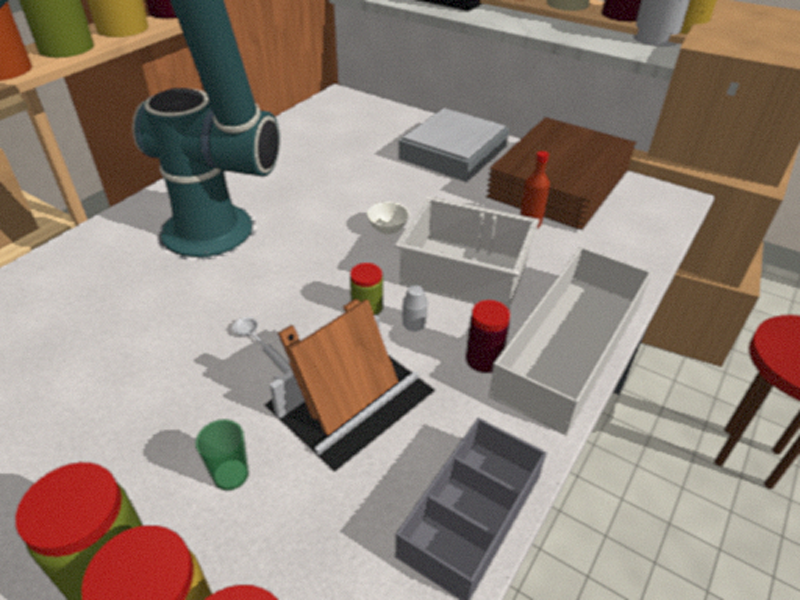

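View pics/top0.png

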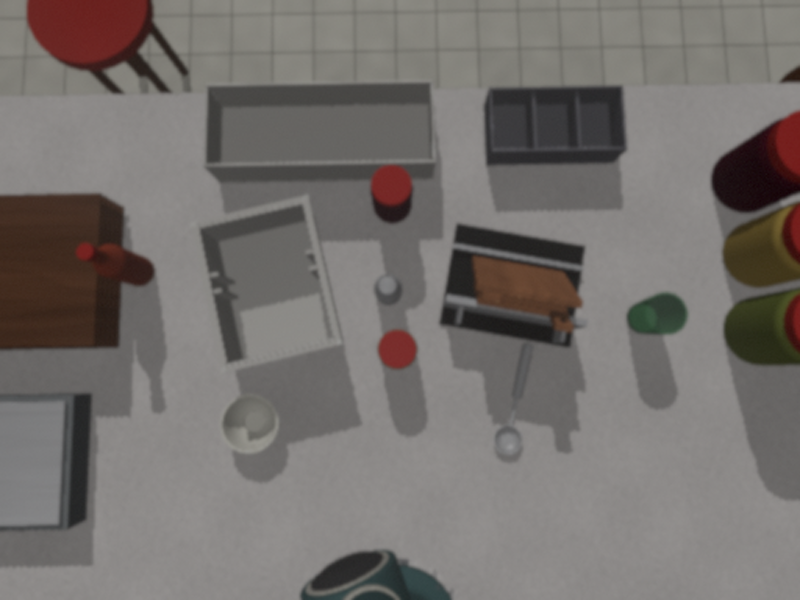

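```bash
python3 - <<'E'
import cv2,numpy as np
a=np.load("scene0.npz")["pixels"][185:300,165:285,::-1]
cv2.imwrite("pics/s0z.png",cv2.resize(a,(626,600),interpolation=cv2.INTER_CUBIC))
t=np.load("top0.npz")["pixels"][135:230,275:385,::-1]
cv2.imwrite("pics/t0z.png",cv2.resize(t,(695,600),interpolation=cv2.INTER_CUBIC))
E
```

```text
(no output)
```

View pics/s0z.png

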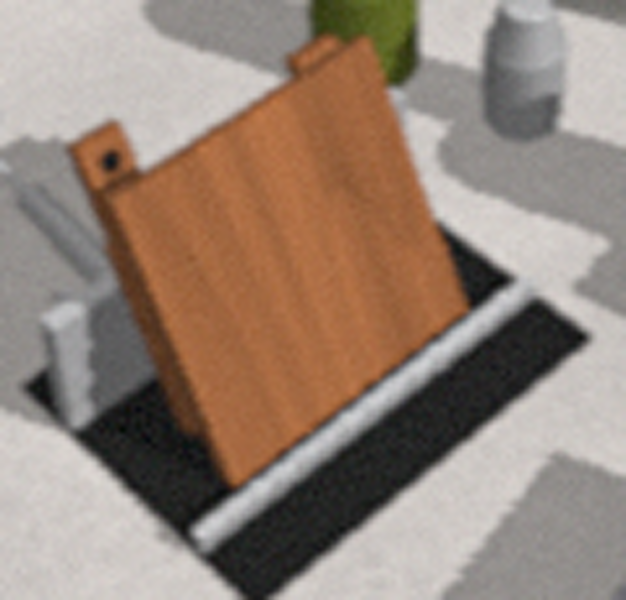

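View pics/t0z.png

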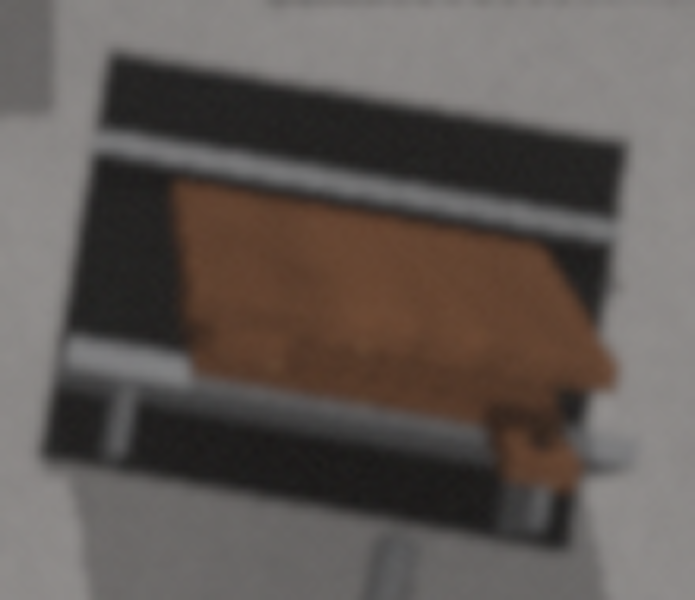

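```bash
cat > h.py <<'E'
import numpy as np,cv2
def cloud(c):
    K,R,t,d=c["intrinsics"],c["R"],c["t"],c["depth"]
    v,u=np.mgrid[:d.shape[0],:d.shape[1]]
    X=np.stack([(u-K[0,2])/K[0,0]*d,(v-K[1,2])/K[1,1]*d,d],-1)
    return (X-t)@R
def wood(px):
    h=cv2.cvtColor(px,cv2.COLOR_RGB2HSV)
    return (h[...,0]<20)&(h[...,1]>90)
def proj(c,X):
    p=c["R"]@np.array(X)+c["t"];p=c["intrinsics"]@p;return p[:2]/p[2]
def onz(c,uv,z):
    r=c["R"].T@np.linalg.inv(c["intrinsics"])@np.array([uv[0],uv[1],1.]);o=-c["R"].T@c["t"]
    return o+r*(z-o[2])/r[2]
E
python3 - <<'E'
from h import *
for n,(r0,r1,c0,c1) in dict(scene=(185,300,165,285),top=(150,220,285,385)).items():
    c=dict(np.load(n+"0.npz"));P=cloud(c);m=wood(c["pixels"])&(c["depth"]>0)
    w=np.zeros_like(m);w[r0:r1,c0:c1]=1;m&=w
    m=cv2.erode(m.astype(np.uint8),np.ones((3,3)))>0
    Q=P[m]
    print(n,len(Q),Q.min(0),Q.max(0))
    # RANSAC plane
    rng=np.random.default_rng(0);best=0
    for _ in range(500):
        a=Q[rng.choice(len(Q),3,False)];nn=np.cross(a[1]-a[0],a[2]-a[0]);nn/=np.linalg.norm(nn)+1e-12
        k=abs((Q-a[0])@nn)<.003
        if k.sum()>best:best=k.sum();K=k
    A=Q[K];ce=A.mean(0);nn=np.linalg.svd(A-ce,full_matrices=False)[2][2];nn*=np.sign(nn[2])
    print("inl",best,"n",nn,"tilt",np.degrees(np.arcsin(nn[2])),"yaw",np.degrees(np.arctan2(nn[1],nn[0])),"off",nn@ce, "rms",(abs((A-ce)@nn)).std())
    yv=np.cross([0,0,1],nn);yv/=np.linalg.norm(yv);zv=np.cross(nn,yv)
    print("extent y",np.percentile(A@yv,[.5,50,99.5]),"s",np.percentile(A@zv,[.5,99.5]),"z",A[:,2].min(),A[:,2].max())
    t=A[A[:,2]>np.percentile(A[:,2],95)];print("top pts",t.mean(0))
# table / tub
c=dict(np.load("top0.npz"));P=cloud(c)
for z0,z1 in((.105,.118),):
    m=(abs(P[...,2]-.111)<.006)
    print(m.sum())
    im=np.zeros(m.shape,np.uint8);im[m]=255;cv2.imwrite("pics/rim0.png",im)
print("table z",np.median(P[...,2]))
E
```

```text
scene 3230 [ 0.5059244  -0.31006818  0.0130774 ] [ 0.64516389 -0.13878175  0.16757621]
inl 2814 n [ 0.88330549 -0.17714298  0.43404121] tilt 25.724299965983807 yaw -11.33998467740783 off 0.603769426136177 rms 0.0007609710060748128
extent y [-0.18359796 -0.10801699 -0.02290019] s [-0.27102211 -0.1072502 ] z 0.015753145493506055 0.1675762138147618
top pts [ 0.56000144 -0.21839808  0.16265048]
top 1636 [ 0.50003426 -0.30592578  0.02430628] [ 0.63695949 -0.13425194  0.16694457]
inl 1020 n [ 0.87990453 -0.17572192  0.44146328] tilt 26.197281213937313 yaw -11.29371630319047 off 0.6015737705826653 rms 0.0007194546632961408
extent y [-0.1798789  -0.0987947  -0.02007234] s [-0.26629621 -0.11028569] z 0.02430627889479596 0.16694457182803793
top pts [ 0.55706741 -0.21559334  0.16515074]
2753
table z 0.0010083274371992523
```

View pics/rim0.png

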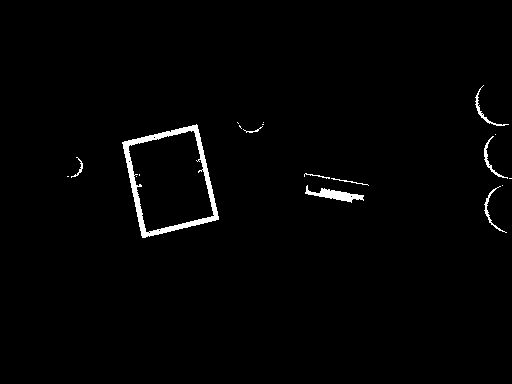

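```bash
python3 - <<'E'
from h import *
c=dict(np.load("top0.npz"));P=cloud(c)
m=(abs(P[...,2]-.111)<.006);m[:, :115]=0;m[:,225:]=0
Q=P[m];print(len(Q),Q[:,2].mean())
r=cv2.minAreaRect(Q[:,:2].astype(np.float32));print("rect top",r,cv2.boxPoints(r))
s=dict(np.load("scene0.npz"));Ps=cloud(s)
ce=np.array(r[0])
ms=(abs(Ps[...,2]-.109)<.005)&(np.linalg.norm(Ps[...,:2]-ce,axis=-1)<.18)
rs=cv2.minAreaRect(Ps[ms][:,:2].astype(np.float32));print("rect scene",rs, ms.sum())
for nm,cc,PP,(a,b,d,e) in(("t",c,P,(120,240,115,225)),("s",s,Ps,(120,200,245,350))):
    cv2.imwrite(f"pics/tub_{nm}.png",cv2.resize(cc["pixels"][a:b,d:e,::-1],None,fx=5.,fy=5.,interpolation=cv2.INTER_CUBIC))
# inside-of-tub points at height 60..105 not near walls, in tub frame
for nm,PP,rr in(("t",P,r),("s",Ps,rs)):
    box=cv2.boxPoints(rr);ed=[box[(i+1)%4]-box[i] for i in range(4)]
    e=max(ed,key=np.linalg.norm);e=e/np.linalg.norm(e);e*=np.sign(e[0]);yaw=np.degrees(np.arctan2(e[1],e[0]))
    f=np.array([-e[1],e[0]]);L=(PP[...,:2]-np.array(rr[0]))
    lx=L@e;ly=L@f;z=PP[...,2]
    k=(z>.095)&(z<.109)&(abs(lx)<.11)&(abs(ly)<.086)
    print(nm,"yaw",yaw,rr[0]);print(np.round(np.c_[lx[k],ly[k],z[k]][:60],3).tolist())
E
```

```text
1757 0.10994699549210453
rect top ((0.5895546674728394, 0.20602868497371674), (0.25676095485687256, 0.20086658000946045), 12.634664535522461) [[0.44231486 0.27594882]
 [0.48625112 0.0799463 ]
 [0.7367945  0.13610855]
 [0.6928582  0.33211106]]
rect scene ((0.589518129825592, 0.20769210159778595), (0.2575043737888336, 0.20770804584026337), 12.43475341796875) 843
t yaw 12.634663 (0.5895546674728394, 0.20602868497371674)
[[0.036, -0.083, 0.108], [0.036, -0.085, 0.105], [0.035, -0.077, 0.107], [0.035, -0.079, 0.104], [0.034, -0.082, 0.106], [0.034, -0.084, 0.105], [0.033, -0.076, 0.104], [0.032, -0.079, 0.106], [0.032, -0.081, 0.103], [0.031, -0.084, 0.107], [0.031, -0.075, 0.103], [0.031, -0.077, 0.099], [0.031, -0.08, 0.098], [0.009, -0.076, 0.105], [0.008, -0.079, 0.105], [0.007, -0.081, 0.106], [0.006, -0.084, 0.106], [0.006, -0.076, 0.106], [0.005, -0.078, 0.105], [0.005, -0.08, 0.101], [0.004, -0.083, 0.108], [0.004, -0.085, 0.102], [0.003, -0.075, 0.106], [0.003, -0.077, 0.105], [0.003, -0.079, 0.098], [0.002, -0.082, 0.102], [0.002, -0.084, 0.098], [0.036, 0.084, 0.106], [0.036, 0
[... 1470 characters left out ...]
 0.074, 0.102], [0.009, 0.085, 0.095], [0.012, 0.085, 0.096], [0.022, 0.086, 0.098], [0.035, 0.075, 0.108], [0.037, 0.081, 0.105], [0.046, 0.086, 0.105], [0.005, 0.073, 0.098], [0.008, 0.075, 0.097], [0.01, 0.079, 0.096], [0.032, 0.076, 0.103], [0.035, 0.074, 0.105], [0.037, 0.081, 0.101], [0.05, 0.086, 0.101], [0.057, 0.086, 0.103], [0.064, 0.084, 0.106], [0.067, 0.086, 0.106], [0.032, 0.075, 0.099], [0.036, 0.074, 0.101], [0.037, 0.083, 0.096], [0.065, 0.083, 0.103], [0.078, 0.086, 0.104], [0.033, 0.072, 0.098], [0.036, 0.072, 0.098], [0.062, 0.084, 0.097], [0.075, 0.086, 0.1], [0.095, 0.085, 0.105], [0.105, 0.086, 0.103], [0.099, 0.085, 0.098], [0.1, 0.084, 0.095], [0.006, -0.074, 0.105]]
```

View pics/tub_t.png

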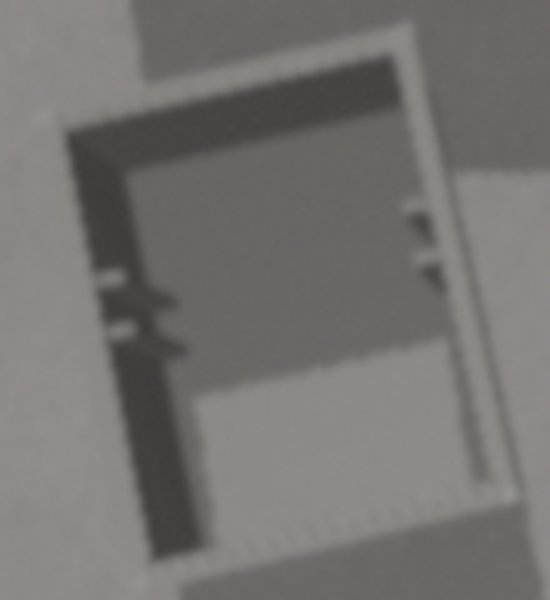

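View pics/tub_s.png

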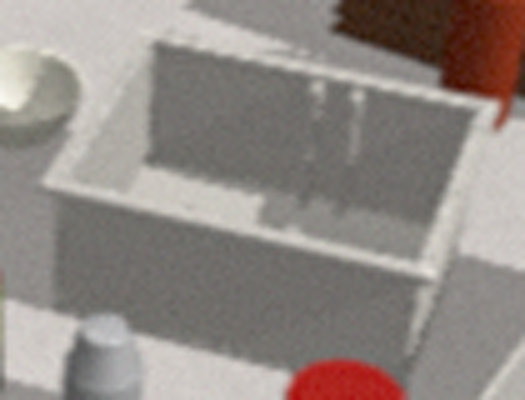

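Call:
servo_tool([
  [0,[0,0,0],-0.12],
  [0,[0,0,0],-0.12],
  [0,[0,0,0],-0.12],
  [0,[0,0,0],-0.12],
  [0,[0,0,0],-0.12],
  [0,[0,0,0],-0.12],
  [0,[0,0,0],-0.12],
  [0,[0,0,0],-0.12],
], newtons=20)

```text
time: 0.77
tool_pos: [0.2381, -0.6268, 0.2109]
tcp_rot: [-2.434, -1.967, -0.007]
wrist_force: [1.0, -0.7, -0.9]
width: 0.996
```

```bash
cat > go.py <<'E'
import sys
from h import *
from workcell import bot
from scipy.spatial.transform import Rotation as Ro
def go(tx,ty,tz,thdeg):
    s=bot.read_state();R=Ro.from_rotvec(s["tcp_rot"]).as_matrix()
    d=np.array([tx,ty,tz])-s["tool_pos"]
    th=np.degrees(np.arctan2(R[1,0],R[0,0]))
    print("t",round(s["time"],2),"pos",np.round(s["tool_pos"],4),"th",round(th,2),"zax",np.round(R[:,2],4),"w",round(s["width"],3),"F",np.round(s["wrist_force"],1),"q6",s["q"][5])
    print("tool shift",np.round(R.T@d,4),"turn",round(np.radians(th-thdeg),4))
if __name__=="__main__": go(*map(float,sys.argv[1:]))
E
# h c=.595,y=-.1015
python3 go.py 0.5636 -0.2162 0.217 78.7
```

```text
t 0.77 pos [ 0.2381 -0.6268  0.2109] th 77.9 zax [-0.0042  0.0124 -0.9999] w 0.996 F [ 1.  -0.7 -0.9] q6 -1.0337805326265435
tool shift [ 0.4698  0.2322 -0.0024] turn -0.014
```

Call:
servo_tool([
  [0,[0.03,0.015,-0.004],-0.007],
  [0,[0.03,0.015,-0.004],-0.007],
  [0,[0.03,0.015,-0.003],0],
  [0,[0.03,0.015,-0.003],0],
  [0,[0.03,0.015,-0.003],0],
  [0,[0.03,0.015,-0.003],0],
  [0,[0.03,0.015,-0.003],0],
  [0,[0.03,0.015,-0.003],0],
])

```text
time: 1.43
tool_pos: [0.4015, -0.4095, 0.232]
tcp_rot: [-2.416, -1.972, -0.006]
wrist_force: [0.7, -0.3, 0.1]
width: 1.0
```

```bash
python3 go.py 0.5636 -0.2162 0.217 78.7
```

```text
t 1.43 pos [ 0.4015 -0.4095  0.232 ] th 78.45 zax [-0.0113  0.0201 -0.9997] w 1.0 F [ 0.7 -0.3  0.1] q6 -0.6417971061207275
tool shift [0.2216 0.1204 0.0171] turn -0.0044
```

Call:
servo_tool([
  [0,[0.034,0.018,0],-0.004],
  [0,[0.034,0.018,0],0],
  [0,[0.034,0.018,0],0],
  [0,[0.034,0.018,0],0],
  [0,[0.034,0.018,0],0],
  [0,[0.03,0.018,0],0],
  [0,[0.015,0.01,0],0],
  [0,[0,0,0],0],
])

```text
time: 2.1
tool_pos: [0.5669, -0.2049, 0.2315]
tcp_rot: [-2.404, -1.98, -0.008]
wrist_force: [-0.9, -0.6, -0.5]
width: 0.997
```

```bash
python3 go.py 0.5636 -0.2162 0.217 78.7
```

```text
t 2.1 pos [ 0.5669 -0.2049  0.2315] th 78.94 zax [-0.013   0.0239 -0.9996] w 0.997 F [-0.9 -0.6 -0.5] q6 -0.21042020461279032
tool shift [-0.0121 -0.0008  0.0143] turn 0.0042
```

Call:
servo_tool([
  [0,[-0.006,0,0.008],0.004],
  [0,[-0.005,0,0.008],0],
  [0,[-0.002,0,0.008],0],
  [0,[0,0,0.008],0],
  [0,[0,0,0.008],0],
  [0,[0,0,0],0],
  [0,[0,0,0],0],
  [0,[0,0,0],0],
])

```text
time: 2.77
tool_pos: [0.5574, -0.2215, 0.1826]
tcp_rot: [-2.408, -1.965, 0.001]
wrist_force: [-0.6, -0.2, 0.4]
width: 0.999
```

```bash
python3 go.py 0.5636 -0.2162 0.143 78.7; cat > pic.py <<'E'
import sys
from h import *
from workcell import bot
k=sys.argv[1];boxes=dict(scene=(170,300,155,295),top=(120,230,265,385)) if len(sys.argv)<3 else dict(scene=(60,200,220,360),top=(90,240,110,260))
out=[]
for n,(a,b,c,d) in boxes.items():
    q=bot.read_camera(n);np.savez(n+k+".npz",**q)
    out.append(cv2.resize(q["pixels"][a:b,c:d,::-1],(400,int(400*(b-a)/(d-c))),interpolation=cv2.INTER_CUBIC))
H=max(o.shape[0] for o in out);cv2.imwrite(f"pics/p{k}.png",np.hstack([np.pad(o,((0,H-o.shape[0]),(0,0),(0,0))) for o in out]))
E
python3 pic.py 1
```

```text
t 2.77 pos [ 0.5574 -0.2215  0.1826] th 78.4 zax [-0.0216  0.0253 -0.9994] w 0.999 F [-0.6 -0.2  0.4] q6 -0.2314976743097109
tool shift [0.0056 0.006  0.0396] turn -0.0052
```

View pics/p1.png

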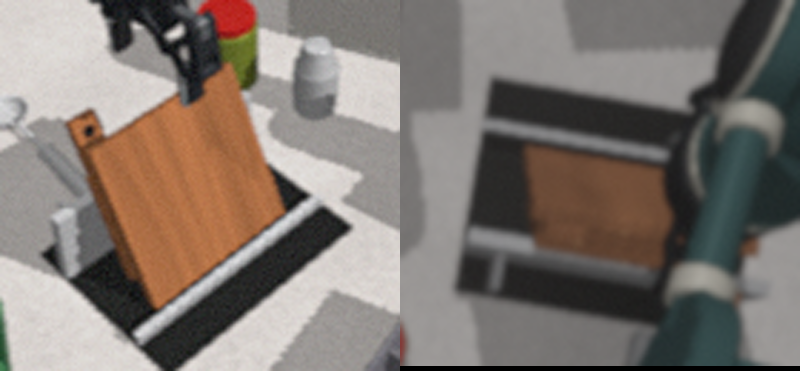

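Call:
servo_tool([
  [0,[0.004,0.004,0],-0.005],
  [0,[0.002,0.002,0.005],0],
  [0,[0,0,0.008],0],
  [0,[0,0,0.008],0],
  [0,[0,0,0.008],0],
  [0,[0,0,0.006],0],
  [0,[0,0,0.002],0],
  [0,[0,0,0],0],
])

```text
time: 3.53
tool_pos: [0.5666, -0.2147, 0.1438]
tcp_rot: [-2.404, -1.976, -0.002]
wrist_force: [-0.4, 0.2, -0.7]
width: 1.003
```

```bash
python3 go.py 0.5636 -0.2162 0.143 78.7; python3 pic.py 2
```

```text
t 3.53 pos [ 0.5666 -0.2147  0.1438] th 78.84 zax [-0.0175  0.0237 -0.9996] w 1.003 F [-0.4  0.2 -0.7] q6 -0.22444305762666697
tool shift [-0.002  -0.0027  0.0009] turn 0.0025
```

View pics/p2.png

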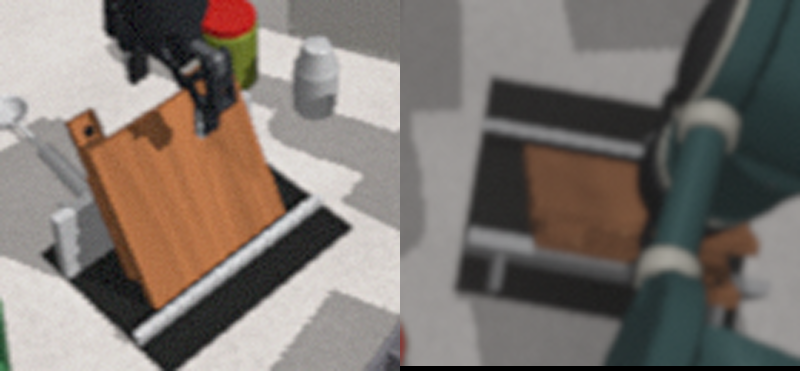

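```bash
python3 - <<'E'
from h import *
c=dict(np.load("scene2.npz"))
h=np.array([.981,-.195,0])
f=lambda X:np.round((proj(c,X)-[155,170])*400/140,0)
p=np.array([.5666,-.2147,.1438]);tip=p-[0,0,.012]
print("front tip",f(tip+h*.0425),"rear tip",f(tip-h*.0425),"topmid",f([.5587,-.2151,.165]))
P=cloud(c)
for uv in((205,130),(205,110),(212,70),(225,95),(130,70)):
    u,v=int(uv[0]*.35+155),int(uv[1]*.35+170);print(uv,np.round(P[v,u],4),(P[v,u]-p)@h,(P[v,u]-p)@[.195,.981,0])
E
```

```text
front tip [203. 159.] rear tip [142. 111.] topmid [163. 105.]
(205, 130) [ 0.6155 -0.2306  0.1806] 0.051103708891018174 -0.006045483568295685
(205, 110) [ 0.6221 -0.2374  0.2137] 0.05891228099596486 -0.011428080592849414
(212, 70) [ 0.6347 -0.2395  0.2668] 0.07168749915808242 -0.011069628486305015
(225, 95) [ 0.6321 -0.2222  0.2235] 0.06567684998017173 0.005417553355251823
(130, 70) [ 0.5237 -0.217   0.1933] -0.041673142865364186 -0.010677571587368304
```

```bash
python3 - <<'E'
from h import *
c=dict(np.load("scene2.npz"))
cv2.imwrite("pics/z2.png",cv2.resize(c["pixels"][165:235,185:265,::-1],(800-114,600),interpolation=cv2.INTER_CUBIC))
P=cloud(c)
p=np.array([.5666,-.2147,.1438]);h=np.array([.981,-.195,0]);yv=np.array([.195,.981,0])
for v in range(206,228,2):
    print(v,[(u,int(1000*(P[v,u]-p)@h),int(1000*(P[v,u]-p)@yv),int(1000*P[v,u,2])) for u in range(222,236,3)])
E
```

```text
206 [(222, -1, 25, 153), (225, 56, -12, 219), (228, 68, -13, 228), (231, 75, -9, 230), (234, 76, -1, 225)]
208 [(222, 0, 24, 147), (225, 55, -11, 211), (228, 68, -13, 222), (231, 75, -10, 224), (234, 77, -2, 220)]
210 [(222, 1, 22, 143), (225, 51, -8, 200), (228, 56, -3, 200), (231, 75, -10, 217), (234, 10, 57, 125)]
212 [(222, 5, 18, 141), (225, 49, -7, 191), (228, 59, -6, 196), (231, 58, 4, 188), (234, 12, 54, 121)]
214 [(222, 7, 17, 136), (225, 50, -8, 185), (228, 58, -5, 188), (231, 59, 2, 183), (234, 15, 51, 118)]
216 [(222, 10, 14, 133), (225, 50, -9, 179), (228, 59, -6, 183), (231, 16, 40, 118), (234, 17, 49, 113)]
218 [(222, 10, 13, 126), (225, 11, 23, 120), (228, 15, 30, 118), (231, 18, 38, 114), (234, 19, 48, 107)]
220 [(222, 13, 11, 122), (225, 15, 19, 118), (228, 17, 28, 112), (231, 19, 37, 108), (234, 22, 45, 104)]
222 [(222, 16, 8, 119), (225, 17, 17, 114), (228, 19, 26, 108), (231, 21, 35, 103), (234, 23, 43, 98)]
224 [(222, 18, 6, 114), (225, 21, 13, 111), (228, 21, 23, 104), (231, 23, 32, 99), (234, 27, 39, 97)]
226 [(222, 19, 5, 108), (225, 22, 12, 105), (228, 24, 20, 101), (231, 26, 30, 95), (234, 28, 39, 90)]
```

View pics/z2.png

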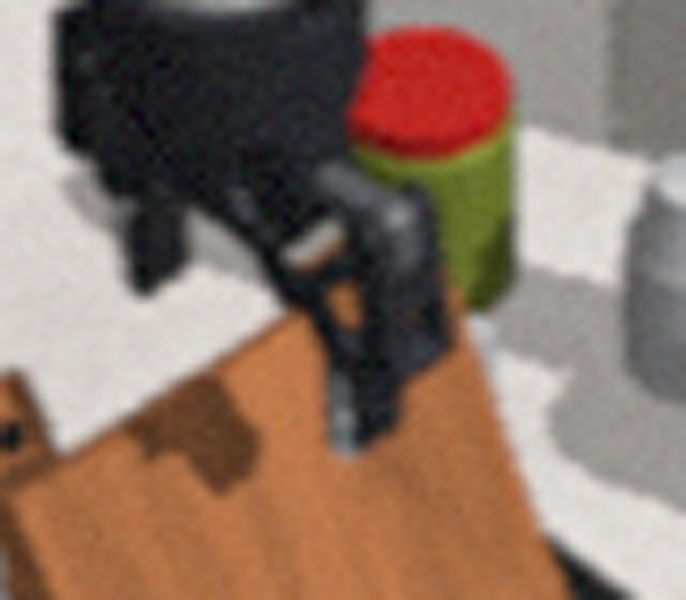

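```bash
python3 - <<'E'
from workcell import bot
from h import *
s=bot.read_state();print(s["time"],s["tool_pos"],s["q"],s["width"])
c=dict(np.load("scene2.npz"));P=cloud(c)
px=c["pixels"];g=px.max(-1)<75
p=np.array([.5666,-.2147,0]);h=np.array([.981,-.195,0]);yv=np.array([.195,.981,0])
k=g&(np.linalg.norm(P[...,:2]-p[:2],axis=-1)<.11)&(P[...,2]>.15)
A=P[k]-p;a=A@h;b=A@yv;z=A[:,2]
for z0 in np.arange(.15,.34,.01):
    m=(z>=z0)&(z<z0+.01)
    if m.sum():print(round(z0,2),m.sum(),"h",np.round(np.percentile(a[m],[2,98]),3),"y",np.round(np.percentile(b[m],[2,98]),3))
E
```

```text
3.6333 [ 0.56687549 -0.21490912  0.14452626] [-0.41219059  0.20750714  1.81447031  0.01612868  1.14442901 -0.2244883 ] 1.00111903305659
0.15 5 h [-0.043 -0.039] y [-0.066 -0.059]
0.17 7 h [-0.043  0.053] y [-0.009  0.004]
0.18 29 h [-0.042  0.058] y [-0.009  0.007]
0.19 31 h [-0.042  0.059] y [-0.011  0.006]
0.2 30 h [-0.043  0.058] y [-0.011  0.009]
0.21 33 h [-0.054  0.074] y [-0.013  0.002]
0.22 91 h [-0.067  0.076] y [-0.014  0.007]
0.23 98 h [-0.065  0.075] y [-0.018  0.008]
0.24 89 h [-0.064  0.075] y [-0.019  0.006]
0.25 104 h [-0.059  0.074] y [-0.021  0.007]
0.26 104 h [-0.058  0.073] y [-0.021  0.008]
0.27 68 h [-0.059  0.072] y [-0.014  0.01 ]
0.28 53 h [0.002 0.043] y [-0.039  0.003]
0.29 93 h [-0.009  0.042] y [-0.039  0.009]
0.3 96 h [-0.006  0.043] y [-0.039  0.01 ]
0.31 114 h [-0.005  0.043] y [-0.04   0.011]
0.32 131 h [-0.005  0.042] y [-0.04   0.011]
0.33 37 h [-0.011  0.041] y [-0.04  0.02]
```

```bash
python3 - <<'E'
from h import *
for n in("scene","top"):
    c=dict(np.load(n+"0.npz"));print(n,proj(c,[.24,-.63,.217]))
c=dict(np.load("scene2.npz"));P=cloud(c)
# tallest known things check: jar_low cap (95), shaker(92), bottle(190), guard wall, board top
h=cv2.cvtColor(c["pixels"],cv2.COLOR_RGB2HSV);r=((h[...,0]<6)|(h[...,0]>174))&(h[...,1]>200)&(h[...,2]>100)
n,l,st,ce=cv2.connectedComponentsWithStats(r.astype(np.uint8))
for i in range(1,n):
    if st[i,4]>30:print(np.round(ce[i]),st[i,4],np.round(np.median(P[l==i],0),3),P[l==i][:,2].max().round(3))
t=dict(np.load("top2.npz"));cv2.imwrite("pics/t2.png",cv2.resize(t["pixels"][:,:,::-1],(800,600)))
cv2.imwrite("pics/s2.png",cv2.resize(c["pixels"][:,:,::-1],(800,600)))
E
```

```text
scene [-24.92428294 242.67102859]
top [540.88289102 324.87500499]
[347. 100.] 34 [0.633 0.455 0.189] 0.877
[235. 176.] 188 [ 0.484 -0.013  0.096] 0.293
[314. 202.] 324 [ 0.752 -0.011  0.126] 0.877
[499. 222.] 754 [ 1.269  0.723 -0.289] 0.877
[ 43. 326.] 2772 [ 0.512 -0.665  0.189] 0.877
[ 88. 363.] 2383 [ 0.636 -0.663  0.189] 0.877
[154. 380.] 207 [ 0.754 -0.62   0.189] 0.191
```

View pics/t2.png

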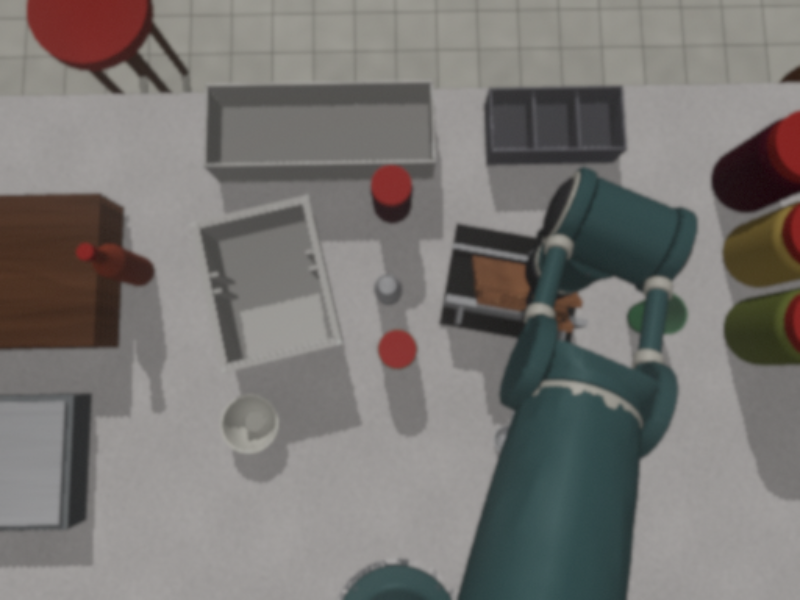

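View pics/s2.png

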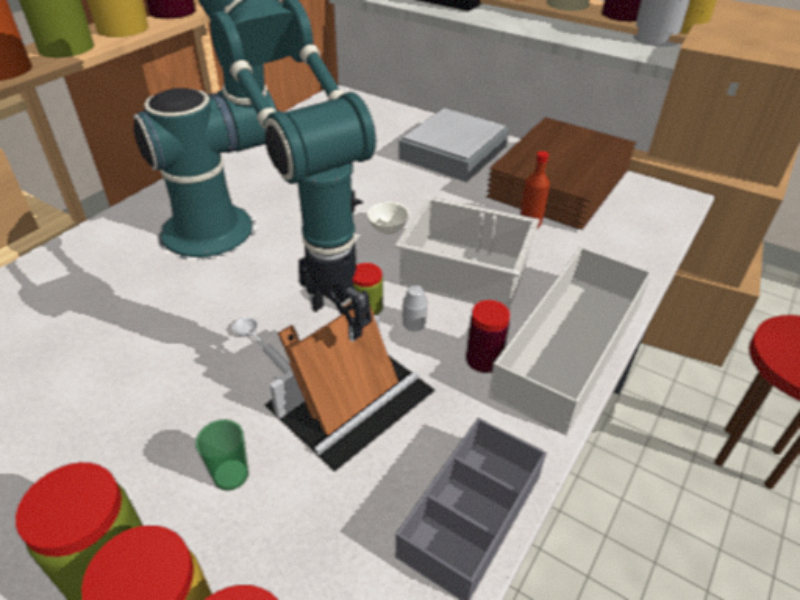

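Call:
servo_tool([
  [0,[-0.001,-0.001,0.004],0],
  [0,[0,0,0.004],0],
  [0,[0,0,0.004],0],
  [0,[0,0,0.004],0],
  [0,[0,0,0.002],0],
  [0,[0,0,0],0],
  [0,[0,0,0],0],
  [0,[0,0,0],0],
])

```text
time: 4.3
tool_pos: [0.5661, -0.2161, 0.126]
tcp_rot: [-2.407, -1.978, -0.005]
wrist_force: [-0.4, -0.6, 0.7]
width: 0.999
```

```bash
cat > tip.py <<'E'
import sys
from h import *
from workcell import bot
s=bot.read_state();p=s["tool_pos"]*[1,1,0]
k=sys.argv[1];c=dict(np.load(f"scene{k}.npz"));P=cloud(c)
g=c["pixels"].max(-1)<75
h=np.array([.981,-.195,0]);yv=np.array([.195,.981,0])
A=P-p;a=A@h;b=A@yv;z=A[...,2]
for nm,lo,hi in(("front",.002,.07),("rear",-.07,-.002)):
    m=g&(a>lo)&(a<hi)&(abs(b)<.025)&(z>.1)&(z<.3)
    zz=np.sort(z[m]);low=m&(z<zz[0]+.012)
    print(nm,"lowest z",np.round(zz[:6],3),"h",np.round(np.median(a[low]),3),"y",np.round(np.median(b[low]),3))
E
python3 go.py 0.5636 -0.2162 0.125 78.7;python3 pic.py 3; python3 tip.py 2;python3 tip.py 3
```

```text
t 4.3 pos [ 0.5661 -0.2161  0.126 ] th 78.81 zax [-0.0144  0.0223 -0.9996] w 0.999 F [-0.4 -0.6  0.7] q6 -0.22678604290869986
tool shift [-0.0006 -0.0024  0.0011] turn 0.002
front lowest z [0.176 0.178 0.181 0.181 0.182 0.183] h 0.054 y -0.004
rear lowest z [0.177 0.177 0.178 0.178 0.179 0.18 ] h -0.041 y -0.001
front lowest z [0.16  0.161 0.163 0.164 0.164 0.165] h 0.055 y -0.006
rear lowest z [0.158 0.159 0.16  0.162 0.162 0.163] h -0.042 y -0.005
```

View pics/p3.png

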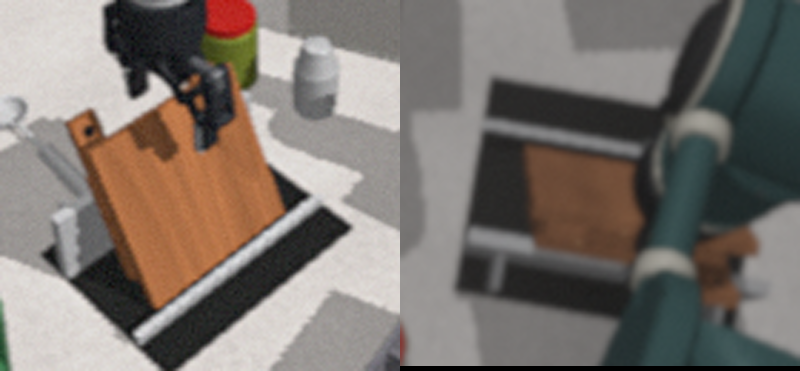

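Call:
servo_tool([
  [0,[0,-0.002,0.003],0],
  [0,[0,0,0.003],0],
  [0,[0,0,0.003],0],
  [0,[0,0,0.003],0],
  [0,[0,0,0.002],0],
  [0,[0,0,0],0],
  [0,[0,0,0],0],
  [0,[0,0,0],0],
])

```text
time: 5.07
tool_pos: [0.5639, -0.2153, 0.1109]
tcp_rot: [-2.407, -1.978, -0.005]
wrist_force: [0.2, -0.1, -0.1]
width: 1.002
```

```bash
python3 go.py 0.5636 -0.2162 0.1 78.7;python3 pic.py 4; python3 tip.py 4
```

```text
t 5.07 pos [ 0.5639 -0.2153  0.1109] th 78.82 zax [-0.0138  0.0221 -0.9997] w 1.002 F [ 0.2 -0.1 -0.1] q6 -0.22772841636938743
tool shift [-0.0011  0.0001  0.0109] turn 0.0021
front lowest z [0.148 0.149 0.151 0.153 0.155 0.156] h 0.056 y -0.005
rear lowest z [0.142 0.143 0.144 0.145 0.145 0.146] h -0.042 y -0.002
```

View pics/p4.png

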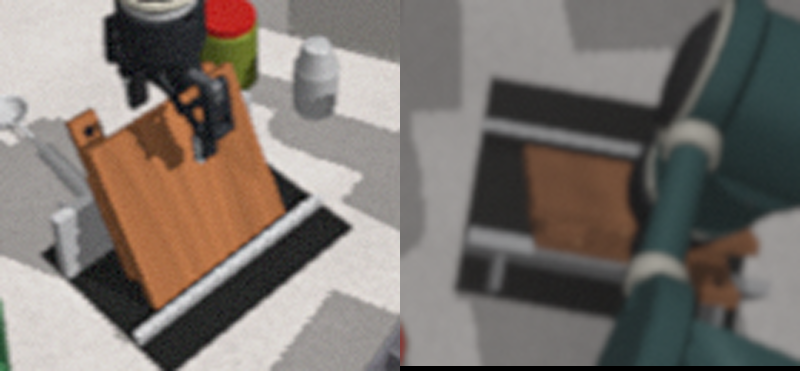

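Call:
servo_tool([
  [0,[0,0,0.003],0],
  [0,[0,0,0.003],0],
  [0,[0,0,0.002],0],
  [0,[0,0,0.001],0],
  [0,[0,0,0],0],
  [60,[0,0,0],0],
  [80,[0,0,0],0],
  [80,[0,0,0],0],
])

```text
time: 5.83
tool_pos: [0.5641, -0.2153, 0.1014]
tcp_rot: [-2.408, -1.979, -0.006]
wrist_force: [0.2, -0.1, 0.3]
width: 0.685
```

```bash
python3 go.py 0.5636 -0.2162 0.1 78.7;python3 pic.py 5; python3 tip.py 5
```

```text
t 5.83 pos [ 0.5641 -0.2153  0.1014] th 78.82 zax [-0.013   0.0217 -0.9997] w 0.685 F [ 0.2 -0.1  0.3] q6 -0.2278431682123924
tool shift [-0.0011 -0.0003  0.0013] turn 0.0021
front lowest z [0.127 0.129 0.13  0.132 0.134 0.134] h 0.04 y -0.005
rear lowest z [0.147 0.149 0.149 0.149 0.15  0.151] h -0.028 y -0.002
```

View pics/p5.png

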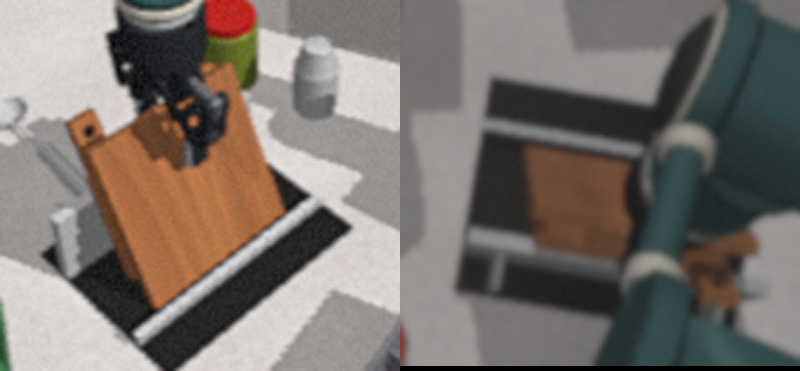

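Call:
servo_tool([
  [130,[0,0,0],0],
  [141,[0,0,0],0],
  [141,[0,0,0],0],
  [141,[0,0.005,0],0],
  [144,[0,0.005,-0.001],0],
  [147,[0,0.005,-0.001],0],
  [150,[0,0.005,-0.001],0],
  [150,[0,0,0],0],
], newtons=20)

```text
time: 6.6
tool_pos: [0.5861, -0.2198, 0.1049]
tcp_rot: [-2.409, -1.979, -0.007]
wrist_force: [1.1, 0.4, 0.4]
width: 0.41
```

```bash
python3 go.py 0.5636 -0.2162 0.1 78.7;python3 pic.py 6; python3 tip.py 6
```

```text
t 6.6 pos [ 0.5861 -0.2198  0.1049] th 78.81 zax [-0.0121  0.0213 -0.9997] w 0.41 F [1.1 0.4 0.4] q6 -0.22002481063240162
tool shift [-0.0009 -0.0227  0.0053] turn 0.0019
front lowest z [0.125 0.129 0.13  0.131 0.131 0.133] h 0.029 y -0.005
rear lowest z [0.164 0.166 0.168 0.169 0.17  0.17 ] h -0.02 y -0.011
```

View pics/p6.png

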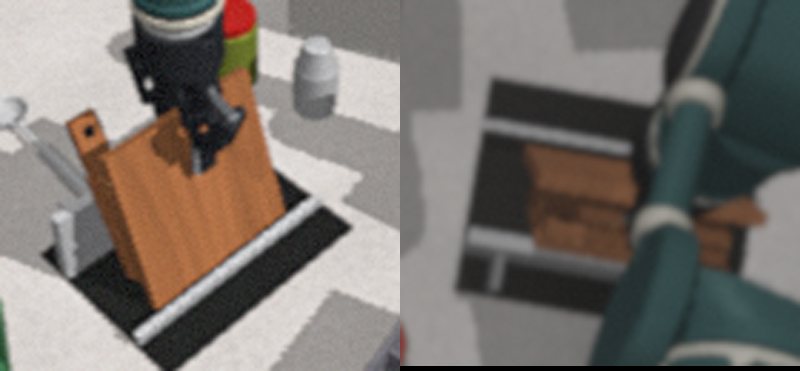

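Call:
servo_tool([
  [153,[0,0.005,-0.001],0],
  [156,[0,0.005,-0.001],0],
  [160,[0,0.005,-0.001],0],
  [164,[0,0.005,-0.001],0],
  [168,[0,0.005,-0.001],0],
  [172,[0,0.004,0],0],
  [176,[0,0.003,0],0],
  [176,[0,0,0],0],
])

```text
time: 7.37
tool_pos: [0.6201, -0.2265, 0.1092]
tcp_rot: [-2.408, -1.979, -0.006]
wrist_force: [0.6, 0.0, -0.4]
width: 0.31
```

```bash
python3 go.py 0.5636 -0.2162 0.1 78.7;python3 pic.py 7; python3 - <<'E'
from h import *
c=dict(np.load("scene7.npz"));P=cloud(c);m=wood(c["pixels"])&(c["depth"]>0);w=np.zeros_like(m);w[185:300,185:270]=1;m&=w
Q=P[m];rng=np.random.default_rng(0);best=0
for _ in range(500):
    a=Q[rng.choice(len(Q),3,False)];nn=np.cross(a[1]-a[0],a[2]-a[0]);nn/=np.linalg.norm(nn)+1e-12
    k=abs((Q-a[0])@nn)<.003
    if k.sum()>best:best=k.sum();K=k
A=Q[K];ce=A.mean(0);nn=np.linalg.svd(A-ce,full_matrices=False)[2][2];nn*=np.sign(nn[0])
print(best,nn,"tilt",np.degrees(np.arcsin(nn[2])),"zmax",A[:,2].max(),A[:,2].min(),"h range",(A@[.981,-.195,0]).min(),(A@[.981,-.195,0]).max())
E
```

```text
t 7.37 pos [ 0.6201 -0.2265  0.1092] th 78.81 zax [-0.0131  0.0217 -0.9997] w 0.31 F [ 0.6  0.  -0.4] q6 -0.20865894513001473
tool shift [-0.0011 -0.0573  0.0102] turn 0.0019
1876 [ 0.97879235 -0.19811273  0.05212377] tilt 2.9878259240210823 zmax 0.1797342986035585 0.010435145262442042 h range 0.6534813936174798 0.6668002081336925
```

View pics/p7.png

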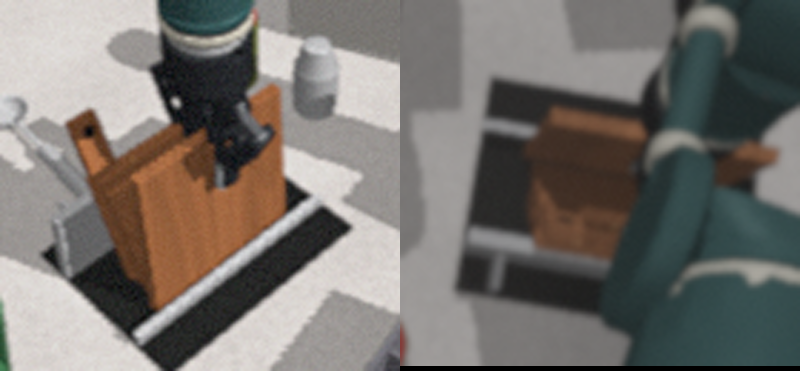

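Call:
servo_tool([
  [180,[0,0.003,0],0],
  [190,[0,0.002,0],0],
  [200,[0,0,0],0],
  [210,[0,0,0],0],
  [230,[0,0,0],0],
  [255,[0,0,0],0],
  [255,[0,0,0],0],
  [255,[0,0,0],0],
], newtons=40)

```text
time: 8.13
tool_pos: [0.6243, -0.2273, 0.1088]
tcp_rot: [-2.408, -1.978, -0.005]
wrist_force: [-0.1, -0.3, -0.1]
width: 0.132
```

```bash
python3 go.py 0.5636 -0.2162 0.1 78.7;python3 pic.py 8;python3 tip.py 8
```

```text
t 8.13 pos [ 0.6243 -0.2273  0.1088] th 78.79 zax [-0.0136  0.022  -0.9997] w 0.132 F [-0.1 -0.3 -0.1] q6 -0.20706217294766427
tool shift [-0.0011 -0.0616  0.0099] turn 0.0016
front lowest z [0.129 0.132 0.135 0.135 0.136 0.137] h 0.019 y -0.005
rear lowest z [0.165 0.169 0.17  0.17  0.171 0.172] h -0.024 y -0.012
```

View pics/p8.png

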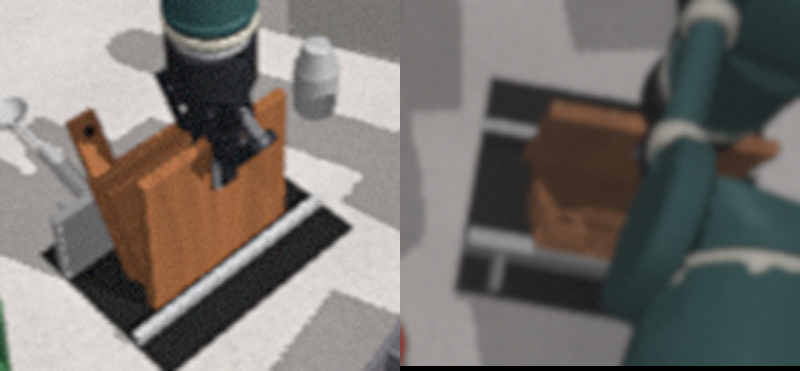

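Call:
servo_tool([
  [255,[0,0,-0.006],0],
  [255,[0,0,-0.01],0],
  [255,[0,0,-0.015],0],
  [255,[0,0,-0.02],0],
  [255,[0,0,-0.02],0],
  [255,[0,0,-0.02],0],
  [255,[0,0,-0.015],0],
  [255,[0,0,-0.008],0],
], newtons=45)

```text
time: 8.9
tool_pos: [0.6198, -0.2277, 0.2241]
tcp_rot: [-2.396, -1.968, 0.009]
wrist_force: [1.4, -0.5, -2.0]
width: 0.136
```

```bash
python3 go.py 0.609 0.2108 0.26 102.6;python3 pic.py 9
```

```text
t 8.9 pos [ 0.6198 -0.2277  0.2241] th 78.79 zax [-0.0303  0.0281 -0.9991] w 0.136 F [ 1.4 -0.5 -2. ] q6 -0.2061878653008877
tool shift [ 0.4287 -0.0967 -0.0232] turn -0.4155
```

View pics/p9.png

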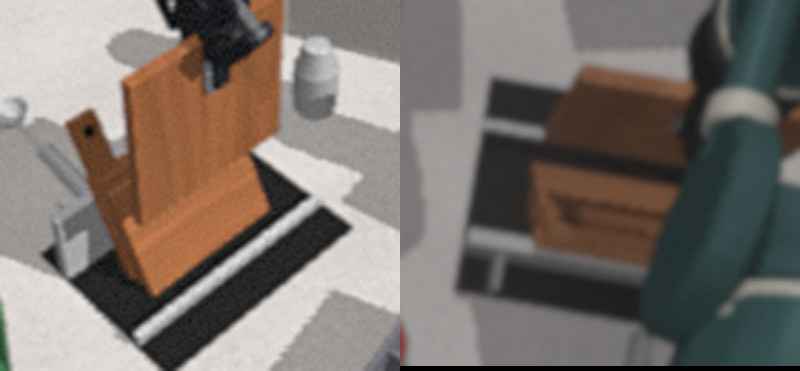

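Call:
servo_tool([
  [255,[0.012,-0.002,-0.01],-0.02],
  [255,[0.022,-0.004,-0.01],-0.03],
  [255,[0.03,-0.005,-0.008],-0.03],
  [255,[0.03,-0.004,-0.005],-0.03],
  [255,[0.03,-0.004,-0.002],-0.03],
  [255,[0.03,-0.003,0],-0.03],
  [255,[0.03,-0.002,0],-0.03],
  [255,[0.03,-0.001,0],-0.03],
])

```text
time: 9.67
tool_pos: [0.6079, -0.0061, 0.2597]
tcp_rot: [-2.138, -2.227, 0.013]
wrist_force: [0.0, -0.4, -2.5]
width: 0.133
```

```bash
python3 go.py 0.609 0.2108 0.26 102.6
```

```text
t 9.67 pos [ 0.6079 -0.0061  0.2597] th 92.31 zax [-0.0454  0.0317 -0.9985] w 0.133 F [ 0.  -0.4 -2.5] q6 -0.11533451056171765
tool shift [0.2166 0.0101 0.0065] turn -0.1796
```

Call:
servo_tool([
  [255,[0.03,0,0],-0.03],
  [255,[0.03,0.001,0],-0.03],
  [255,[0.03,0.001,0],-0.03],
  [255,[0.03,0.002,0],-0.03],
  [255,[0.03,0.002,0],-0.03],
  [255,[0.024,0.002,0],-0.02],
  [255,[0.015,0.002,0],-0.01],
  [255,[0,0,0],0],
])

```text
time: 10.33
tool_pos: [0.5808, 0.2037, 0.259]
tcp_rot: [-1.886, -2.42, 0.021]
wrist_force: [0.3, 0.7, -2.5]
width: 0.138
```

```bash
python3 go.py 0.609 0.2108 0.26 102.6; python3 pic.py 10 tub
```

```text
t 10.33 pos [0.5808 0.2037 0.259 ] th 104.05 zax [-0.0663  0.0343 -0.9972] w 0.138 F [ 0.3  0.7 -2.5] q6 0.009561478765650232
tool shift [ 0.0001  0.029  -0.0026] turn 0.0253
```

View pics/p10.png

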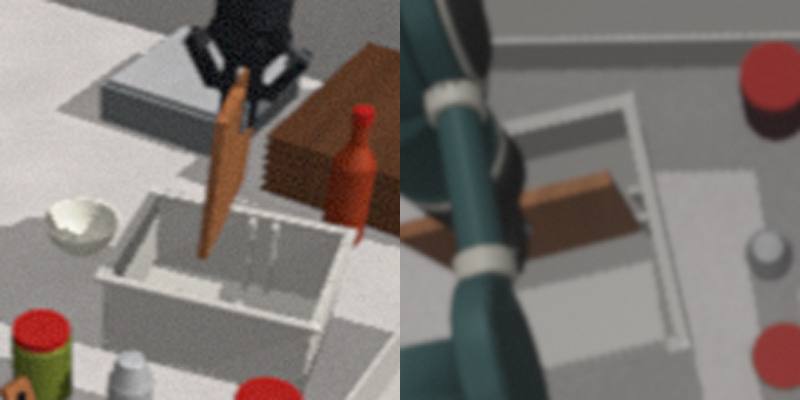

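Call:
servo_tool([
  [255,[0,0.006,0],0.01],
  [255,[0,0.006,0],0.01],
  [255,[0,0.006,0],0.005],
  [255,[0,0.006,0],0],
  [255,[0,0.004,0],0],
  [255,[0,0.002,0],0],
  [255,[0,0,0],0],
  [255,[0,0,0],0],
])

```text
time: 11.1
tool_pos: [0.6148, 0.2024, 0.255]
tcp_rot: [-1.931, -2.386, 0.031]
wrist_force: [-0.7, -0.3, -2.1]
width: 0.131
```

```bash
python3 go.py 0.609 0.2108 0.26 102.6; python3 -c "
from workcell import bot
s=bot.read_state();print(s['q'],s['joint_vel'],s['joint_torque'])"
```

```text
t 11.1 pos [0.6148 0.2024 0.255 ] th 101.94 zax [-0.0683  0.0297 -0.9972] w 0.131 F [-0.7 -0.3 -2.1] q6 0.03440074676309571
tool shift [ 0.0097 -0.0042 -0.0044] turn -0.0115
[0.25391741 0.23130198 1.57938679 0.04669297 1.38985827 0.03440075] [-0.00496709  0.00956792 -0.00591271  0.0002673  -0.00047799  0.00102214] [-3.94527067e-02 -5.13305998e+01 -3.83066475e+01  2.62016924e-01
  3.31560569e-01  5.73196667e-04]
```

Call:
servo_tool([
  [255,[0.004,-0.002,-0.005],-0.01],
  [255,[0.004,-0.002,-0.005],0],
  [255,[0.002,0,-0.005],0],
  [255,[0,0,-0.005],0],
  [255,[0,0,-0.005],0],
  [255,[0,0,-0.005],0],
  [255,[0,0,-0.005],0],
  [255,[0,0,-0.005],0],
])

```text
time: 11.77
tool_pos: [0.6098, 0.2112, 0.3001]
tcp_rot: [-1.917, -2.397, 0.03]
wrist_force: [1.0, 0.1, -2.0]
width: 0.132
```

```bash
python3 go.py 0.609 0.2108 0.26 102.6
```

```text
t 11.77 pos [0.6098 0.2112 0.3001] th 102.63 zax [-0.0687  0.0298 -0.9972] w 0.132 F [ 1.   0.1 -2. ] q6 0.040568790287103855
tool shift [-0.002   0.0015  0.04  ] turn 0.0005
```

Call:
servo_tool([
  [255,[0,0,0.03],0],
  [255,[0,0,0.015],0],
  [255,[0,0,0],0],
  [255,[0,0,0],0],
  [255,[0,0,0],0],
  [255,[0,0,0],0],
  [255,[0,0,0],0],
  [255,[0,0,0],0],
])

```text
time: 12.43
tool_pos: [0.6112, 0.2131, 0.2639]
tcp_rot: [-1.922, -2.403, 0.014]
wrist_force: [0.1, 1.0, -1.5]
width: 0.136
```

```bash
python3 go.py 0.609 0.2108 0.26 102.6
```

```text
t 12.43 pos [0.6112 0.2131 0.2639] th 102.62 zax [-0.0562  0.0331 -0.9979] w 0.136 F [ 0.1  1.  -1.5] q6 0.03996197806872797
tool shift [-0.0019 -0.0025  0.0039] turn 0.0003
```

Call:
servo_tool([
  [255,[0,0,-0.007],0],
  [255,[0,0,-0.007],0],
  [255,[0,0,-0.007],0],
  [255,[0,0,-0.007],0],
  [255,[0,0,-0.007],0],
  [255,[0,0,-0.007],0],
  [255,[0,0,-0.007],0],
  [255,[0,0,-0.007],0],
])

```text
time: 13.1
tool_pos: [0.6152, 0.2112, 0.3274]
tcp_rot: [-1.923, -2.404, 0.011]
wrist_force: [-0.1, 0.5, -2.1]
width: 0.134
```

Call:
servo_tool([
  [255,[0,0,0],0],
  [255,[0,0,0.04],0],
  [255,[0,0,0.02],0],
  [255,[0,0,0],0],
  [255,[0,0,0],0],
  [255,[0,0,-0.008],0],
  [255,[0,0,-0.008],0],
  [255,[0,0,-0.008],0],
])

```text
time: 13.77
tool_pos: [0.6155, 0.2128, 0.2979]
tcp_rot: [-1.926, -2.407, 0.002]
wrist_force: [0.2, -0.1, -2.6]
width: 0.128
```

```bash
python3 go.py 0.609 0.2108 0.26 102.6
```

```text
t 13.77 pos [0.6155 0.2128 0.2979] th 102.64 zax [-0.0467  0.0357 -0.9983] w 0.128 F [ 0.2 -0.1 -2.6] q6 0.04032810508996983
tool shift [-0.0023 -0.0053  0.0381] turn 0.0006
```

Call:
servo_tool([
  [255,[0.007,0,0],0],
  [255,[0.007,0,0],0],
  [255,[0.007,0,0],0],
  [255,[0.007,0,0],0],
  [255,[0.007,0,0],0],
  [255,[0.007,0,0],0],
  [255,[0.007,0,0],0],
  [255,[0.007,0,0],0],
])

```text
time: 14.43
tool_pos: [0.6054, 0.2736, 0.31]
tcp_rot: [-1.931, -2.413, -0.015]
wrist_force: [0.0, 0.0, -2.0]
width: 0.135
```

```bash
python3 go.py 0.609 0.2108 0.26 102.6
```

```text
t 14.43 pos [0.6054 0.2736 0.31  ] th 102.63 zax [-0.034   0.0399 -0.9986] w 0.135 F [ 0.  0. -2.] q6 0.1325489532432389
tool shift [-0.0643 -0.0091  0.0473] turn 0.0004
```

Call:
servo_tool([
  [255,[-0.035,0,0],0],
  [255,[-0.025,0,0],0],
  [255,[0,0,0],0],
  [255,[0,0,0],0],
  [255,[0,0,0],0],
  [255,[0,0,0],0],
  [255,[0,0,0],0],
  [255,[0,0,0],0],
])

```text
time: 15.1
tool_pos: [0.6161, 0.2224, 0.3047]
tcp_rot: [-1.918, -2.417, -0.014]
wrist_force: [0.7, -0.3, -1.9]
width: 0.133
```

```bash
python3 go.py 0.609 0.2108 0.26 102.6
```

```text
t 15.1 pos [0.6161 0.2224 0.3047] th 103.09 zax [-0.0385  0.0419 -0.9984] w 0.133 F [ 0.7 -0.3 -1.9] q6 0.043855529685786224
tool shift [-0.0118 -0.0083  0.0444] turn 0.0085
```

Call:
servo_tool([
  [255,[-0.004,-0.006,0],0.008],
  [255,[-0.004,-0.006,0],0],
  [255,[-0.004,-0.006,0],0],
  [255,[0,-0.006,0.003],0],
  [255,[0,-0.006,0.003],0],
  [255,[0,-0.006,0.003],0],
  [255,[0,-0.006,0.003],0],
  [255,[0,0,0],0],
])

```text
time: 15.77
tool_pos: [0.5719, 0.2006, 0.2924]
tcp_rot: [-1.927, -2.409, -0.013]
wrist_force: [-0.6, -0.0, -2.3]
width: 0.136
```

```bash
python3 go.py 0.609 0.2108 0.26 102.6
```

```text
t 15.77 pos [0.5719 0.2006 0.2924] th 102.66 zax [-0.0391  0.042  -0.9984] w 0.136 F [-0.6 -0.  -2.3] q6 0.035412584581892836
tool shift [0.0002 0.0393 0.0313] turn 0.001
```

Call:
servo_tool([
  [255,[0,0.02,0],0],
  [255,[0,0.01,0],0],
  [255,[0,0,0],0],
  [255,[0,0,0],0],
  [255,[0,0,0.003],0],
  [255,[0,0,0.003],0],
  [255,[0,0,0.003],0],
  [255,[0,0,0],0],
])

```text
time: 16.43
tool_pos: [0.599, 0.2077, 0.2811]
tcp_rot: [-1.925, -2.408, -0.01]
wrist_force: [0.9, -0.1, -2.8]
width: 0.134
```

```bash
python3 go.py 0.609 0.2108 0.26 102.6;  python3 pic.py 11 tub
```

```text
t 16.43 pos [0.599  0.2077 0.2811] th 102.68 zax [-0.0415  0.0416 -0.9983] w 0.134 F [ 0.9 -0.1 -2.8] q6 0.03359921792458661
tool shift [-0.0002  0.0111  0.0208] turn 0.0014
```

View pics/p11.png

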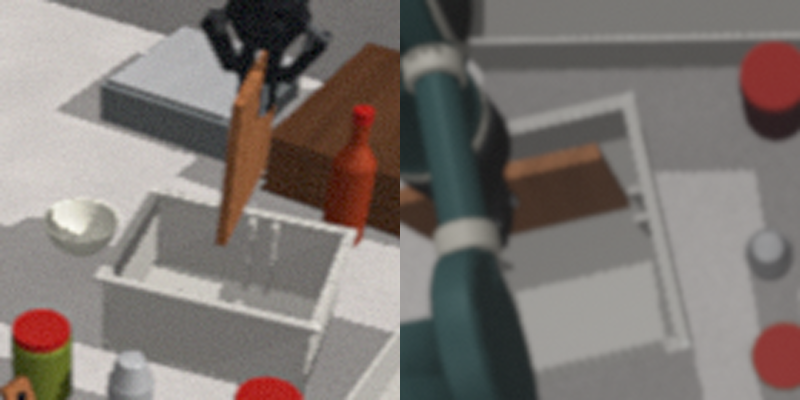

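```bash
cat > brd.py <<'E'
import sys
from h import *
k=sys.argv[1]
C=np.array([.5895,.2065]);y=np.radians(12.6);e=np.array([np.cos(y),np.sin(y)]);f=np.array([-e[1],e[0]])
for n in("top","scene"):
    c=dict(np.load(f"{n}{k}.npz"));P=cloud(c);m=wood(c["pixels"])&(c["depth"]>0)
    L=P[...,:2]-C;lx=L@e;ly=L@f;z=P[...,2]
    m&=(abs(lx)<.1)&(abs(ly)<.14)&(z>.01)&(z<.36)
    m=cv2.morphologyEx(m.astype(np.uint8),cv2.MORPH_OPEN,np.ones((2,2)))>0
    T=np.c_[lx[m],ly[m],z[m]];print(n,len(T),"ly",np.round(np.percentile(T[:,1],[1,99]),4),"z",np.round(np.percentile(T[:,2],[1,99]),3))
    rng=np.random.default_rng(0);best=0
    for _ in range(600):
        a=T[rng.choice(len(T),3,False)];nn=np.cross(a[1]-a[0],a[2]-a[0]);l=np.linalg.norm(nn)
        if l<1e-9:continue
        nn/=l
        if abs(nn[0])<.8:continue
        K=abs((T-a[0])@nn)<.0025
        if K.sum()>best:best=K.sum();B=K
    A=T[B];ce=A.mean(0);nn=np.linalg.svd(A-ce,full_matrices=False)[2][2];nn*=np.sign(nn[0])
    print(" face inl",best,"n(tub)",np.round(nn,3),"lx at ly=0 for z",[(zz,round(float(ce[0]-(nn[2]*(zz-ce[2])+nn[1]*(0-ce[1]))/nn[0]),4)) for zz in(.02,.1,.2,.28)])
    for z0 in np.arange(.02,.34,.02):
        q=T[(T[:,2]>=z0)&(T[:,2]<z0+.02)]
        if len(q)>8:print("  z%.2f ly %s lx %s"%(z0,np.round(np.percentile(q[:,1],[1,99]),3),np.round(np.percentile(q[:,0],[1,99]),3)))
E
python3 brd.py 11
```

```text
top 1129 ly [-0.087   0.0737] z [0.184 0.353]
 face inl 1034 n(tub) [ 0.999  0.005 -0.035] lx at ly=0 for z [(0.02, -0.0048), (0.1, -0.002), (0.2, 0.0015), (0.28, 0.0044)]
  z0.18 ly [-0.078  0.016] lx [0.001 0.003]
  z0.20 ly [-0.081  0.01 ] lx [0.001 0.003]
  z0.22 ly [-0.081  0.005] lx [0.002 0.004]
  z0.24 ly [-0.082  0.073] lx [0.003 0.004]
  z0.26 ly [-0.083  0.075] lx [0.003 0.005]
  z0.28 ly [-0.084  0.075] lx [0.003 0.006]
  z0.30 ly [-0.085  0.074] lx [0.004 0.006]
  z0.32 ly [-0.087  0.072] lx [0.004 0.007]
scene 643 ly [-0.0876  0.3335] z [0.003 0.354]
 face inl 483 n(tub) [ 0.999 -0.008 -0.032] lx at ly=0 for z [(0.02, 0.0088), (0.1, 0.0114), (0.2, 0.0146), (0.28, 0.0171)]
  z0.06 ly [0.087 0.31 ] lx [-0.028 -0.016]
  z0.08 ly [0.088 0.309] lx [-0.027 -0.01 ]
  z0.18 ly [-0.083  0.082] lx [0.007 0.015]
  z0.20 ly [-0.084  0.079] lx [0.009 0.016]
  z0.22 ly [-0.084  0.082] lx [0.009 0.017]
  z0.24 ly [-0.085  0.074] lx [0.01  0.017]
  z0.26 ly [-0.088  0.058] lx [0.01  0.018]
  z0.28 ly [-0.088 -0.   ] lx [0.009 0.019]
  z0.30 ly [-0.088 -0.011] lx [0.01 0.02]
  z0.32 ly [-0.088 -0.009] lx [0.012 0.023]
```

```bash
python3 go.py 0.6093 0.2110 0.222 102.6
```

```text
t 16.53 pos [0.5994 0.2077 0.2818] th 102.68 zax [-0.0406  0.0418 -0.9983] w 0.134 F [-0.8 -0.6 -2.4] q6 0.033626724302868616
tool shift [-0.002   0.0122  0.0595] turn 0.0014
```

Call:
servo_tool([
  [255,[0,0.003,0.004],0.001],
  [255,[0,0.003,0.008],0],
  [255,[-0.001,0.003,0.01],0],
  [255,[-0.001,0.002,0.01],0],
  [255,[0,0.001,0.01],0],
  [255,[0,0,0.008],0],
  [255,[0,0,0.004],0],
  [255,[0,0,0],0],
])

```text
time: 17.2
tool_pos: [0.6097, 0.2108, 0.2203]
tcp_rot: [-1.926, -2.407, -0.009]
wrist_force: [0.6, -0.3, -2.5]
width: 0.136
```

```bash
python3 go.py 0.6093 0.2110 0.222 102.6;  python3 pic.py 12 tub; python3 brd.py 12
```

```text
t 17.2 pos [0.6097 0.2108 0.2203] th 102.61 zax [-0.0424  0.0413 -0.9982] w 0.136 F [ 0.6 -0.3 -2.5] q6 0.029718948994229614
tool shift [ 0.0004 -0.0004 -0.0017] turn 0.0002
top 959 ly [-0.0845  0.0748] z [0.123 0.292]
 face inl 913 n(tub) [ 0.999  0.003 -0.036] lx at ly=0 for z [(0.02, 0.0081), (0.1, 0.011), (0.2, 0.0146), (0.28, 0.0175)]
  z0.12 ly [-0.079  0.017] lx [0.012 0.013]
  z0.14 ly [-0.08   0.009] lx [0.012 0.014]
  z0.16 ly [-0.079  0.075] lx [0.013 0.015]
  z0.18 ly [-0.081  0.075] lx [0.013 0.015]
  z0.20 ly [-0.082  0.074] lx [0.014 0.016]
  z0.22 ly [-0.083  0.075] lx [0.014 0.016]
  z0.24 ly [-0.084  0.074] lx [0.015 0.017]
  z0.26 ly [-0.085  0.075] lx [0.016 0.018]
  z0.28 ly [-0.085  0.073] lx [0.017 0.024]
scene 570 ly [-0.0872  0.3011] z [0.012 0.299]
 face inl 412 n(tub) [ 1.    -0.004 -0.025] lx at ly=0 for z [(0.02, 0.0228), (0.1, 0.0248), (0.2, 0.0273), (0.28, 0.0294)]
  z0.04 ly [0.073 0.306] lx [-0.013  0.01 ]
  z0.12 ly [-0.084  0.076] lx [0.019 0.026]
  z0.14 ly [-0.084  0.082] lx [0.02  0.027]
  z0.16 ly [-0.085  0.081] lx [0.019 0.027]
  z0.18 ly [-0.085  0.073] lx [0.021 0.028]
  z0.20 ly [-0.087  0.03 ] lx [0.021 0.029]
  z0.22 ly [-0.088  0.001] lx [0.022 0.03 ]
  z0.24 ly [-0.087 -0.011] lx [0.022 0.032]
  z0.26 ly [-0.088 -0.006] lx [0.023 0.036]
  z0.28 ly [-0.086  0.012] lx [0.02  0.035]
```

View pics/p12.png

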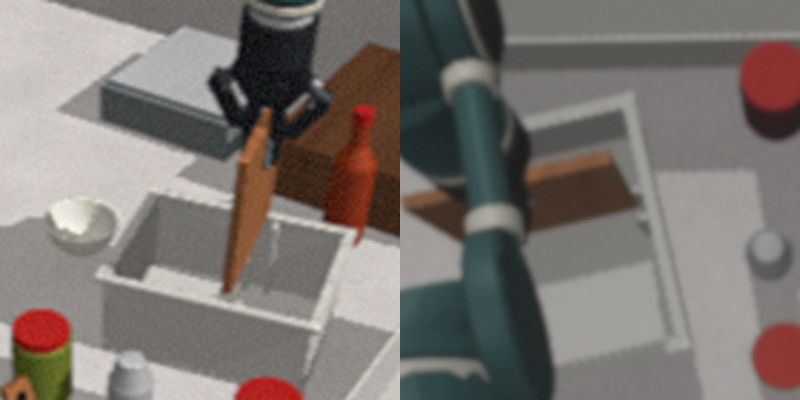

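```bash
python3 go.py 0.6093 0.2110 0.155 102.6
```

```text
t 17.3 pos [0.6102 0.2109 0.2215] th 102.62 zax [-0.0411  0.0416 -0.9983] w 0.131 F [-0.1 -0.8 -0.8] q6 0.029732219774610998
tool shift [-0.003   0.0012  0.0664] turn 0.0003
```

Call:
servo_tool([
  [255,[0,0,0.006],0],
  [255,[-0.001,0,0.009],0],
  [255,[0,0.001,0.01],0],
  [255,[-0.001,0,0.01],0],
  [255,[0,0.001,0.01],0],
  [255,[-0.001,0,0.01],0],
  [255,[0,0,0.006],0],
  [255,[0,0,0],0],
])

```text
time: 17.97
tool_pos: [0.6114, 0.2113, 0.1561]
tcp_rot: [-1.928, -2.409, -0.015]
wrist_force: [0.3, 0.3, -3.0]
width: 0.138
```

```bash
python3 go.py 0.6093 0.2110 0.118 102.6; python3 pic.py 13 tub; python3 brd.py 13
```

```text
t 17.97 pos [0.6114 0.2113 0.1561] th 102.63 zax [-0.0373  0.0427 -0.9984] w 0.138 F [ 0.3  0.3 -3. ] q6 0.023115007253815236
tool shift [-0.0017 -0.0011  0.0381] turn 0.0004
top 792 ly [-0.0855  0.0761] z [0.059 0.227]
 face inl 755 n(tub) [ 0.999  0.004 -0.032] lx at ly=0 for z [(0.02, 0.0129), (0.1, 0.0154), (0.2, 0.0186), (0.28, 0.0212)]
  z0.04 ly [-0.062  0.006] lx [0.014 0.015]
  z0.06 ly [-0.069  0.079] lx [0.014 0.016]
  z0.08 ly [-0.078  0.08 ] lx [0.015 0.016]
  z0.10 ly [-0.08   0.078] lx [0.015 0.016]
  z0.12 ly [-0.08   0.076] lx [0.016 0.017]
  z0.14 ly [-0.082  0.075] lx [0.016 0.018]
  z0.16 ly [-0.083  0.074] lx [0.017 0.018]
  z0.18 ly [-0.084  0.073] lx [0.017 0.019]
  z0.20 ly [-0.087  0.074] lx [0.017 0.023]
  z0.22 ly [-0.085  0.072] lx [0.018 0.025]
scene 434 ly [-0.0877  0.0915] z [0.009 0.24 ]
 face inl 332 n(tub) [ 1.    -0.003 -0.018] lx at ly=0 for z [(0.02, 0.0271), (0.1, 0.0285), (0.2, 0.0304), (0.28, 0.0319)]
  z0.06 ly [-0.026  0.093] lx [0.027 0.029]
  z0.08 ly [-0.057  0.085] lx [0.027 0.029]
  z0.10 ly [-0.084  0.09 ] lx [0.024 0.034]
  z0.12 ly [-0.084  0.06 ] lx [0.022 0.03 ]
  z0.14 ly [-0.086  0.015] lx [0.023 0.031]
  z0.16 ly [-0.086 -0.006] lx [0.022 0.031]
  z0.18 ly [-0.088 -0.008] lx [0.023 0.033]
  z0.20 ly [-0.088  0.001] lx [0.02  0.036]
  z0.22 ly [-0.083  0.007] lx [0.021 0.037]
```

View pics/p13.png

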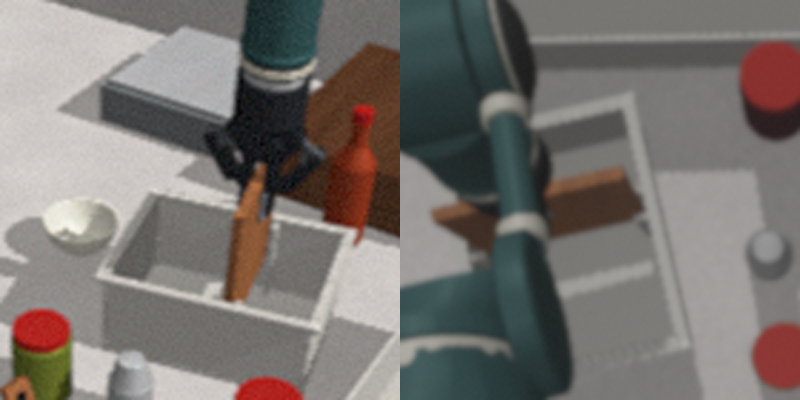

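Call:
servo_tool([
  [255,[-0.001,-0.001,0.005],0],
  [255,[0,0,0.006],0],
  [255,[-0.001,0,0.006],0],
  [255,[0,0,0.006],0],
  [255,[-0.001,0,0.006],0],
  [255,[0,0,0.005],0],
  [255,[0,0,0.002],0],
  [255,[0,0,0],0],
])

```text
time: 18.73
tool_pos: [0.6122, 0.2101, 0.1202]
tcp_rot: [-1.93, -2.412, -0.023]
wrist_force: [-0.8, -0.1, -2.3]
width: 0.132
```

```bash
python3 go.py 0.6093 0.2110 0.108 102.6
```

```text
t 18.73 pos [0.6122 0.2101 0.1202] th 102.64 zax [-0.0314  0.0443 -0.9985] w 0.132 F [-0.8 -0.1 -2.3] q6 0.01699003895145218
tool shift [ 0.0009 -0.0024  0.0123] turn 0.0007
```

Call:
servo_tool([
  [255,[0,-0.001,0.002],0],
  [255,[0,-0.001,0.002],0],
  [255,[0,0,0.002],0],
  [255,[0,0,0.002],0],
  [255,[0,0,0.001],0],
  [255,[0,0,0.001],0],
  [255,[0,0,0],0],
  [255,[0,0,0],0],
])

```text
time: 19.4
tool_pos: [0.6107, 0.2107, 0.1109]
tcp_rot: [-1.931, -2.413, -0.026]
wrist_force: [-0.2, -0.3, -2.6]
width: 0.133
```

```bash
python3 go.py 0.6093 0.2110 0.108 102.6; python3 pic.py 14 tub; python3 brd.py 14
```

```text
t 19.4 pos [0.6107 0.2107 0.1109] th 102.65 zax [-0.029   0.0452 -0.9986] w 0.133 F [-0.2 -0.3 -2.6] q6 0.01685913987161162
tool shift [ 0.0005 -0.0013  0.0029] turn 0.0008
top 640 ly [-0.0853  0.0774] z [0.014 0.182]
 face inl 610 n(tub) [ 1.     0.003 -0.023] lx at ly=0 for z [(0.02, 0.0143), (0.1, 0.0161), (0.2, 0.0184), (0.28, 0.0202)]
  z0.02 ly [-0.061  0.079] lx [0.014 0.016]
  z0.04 ly [-0.063  0.079] lx [0.014 0.016]
  z0.06 ly [-0.073  0.078] lx [0.015 0.017]
  z0.08 ly [-0.082  0.076] lx [0.015 0.017]
  z0.10 ly [-0.081  0.076] lx [0.015 0.017]
  z0.12 ly [-0.084  0.072] lx [0.016 0.017]
  z0.14 ly [-0.083  0.073] lx [0.016 0.018]
  z0.16 ly [-0.086  0.074] lx [0.016 0.023]
  z0.18 ly [-0.012  0.072] lx [0.017 0.023]
scene 322 ly [-0.0892  0.0855] z [0.014 0.195]
 face inl 240 n(tub) [ 1.    -0.003 -0.014] lx at ly=0 for z [(0.02, 0.0277), (0.1, 0.0288), (0.2, 0.0301), (0.28, 0.0312)]
  z0.02 ly [0.014 0.085] lx [0.027 0.028]
  z0.04 ly [-0.007  0.09 ] lx [0.027 0.029]
  z0.06 ly [-0.026  0.076] lx [0.028 0.029]
  z0.08 ly [-0.058  0.052] lx [0.028 0.03 ]
  z0.10 ly [-0.083  0.009] lx [0.024 0.034]
  z0.12 ly [-0.087 -0.011] lx [0.023 0.032]
  z0.14 ly [-0.089 -0.011] lx [0.022 0.031]
  z0.16 ly [-0.089  0.002] lx [0.019 0.035]
  z0.18 ly [-0.06  0.  ] lx [0.023 0.035]
```

View pics/p14.png

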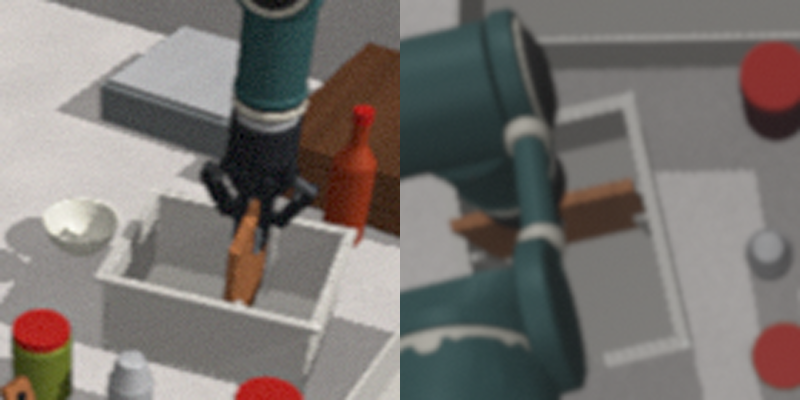

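Call:
servo_tool([
  [255,[0,-0.001,0.001],0],
  [255,[0,0,0.001],0],
  [255,[0,0,0.001],0],
  [255,[0,0,0.001],0],
  [255,[0,0,0.001],0],
  [255,[0,0,0],0],
  [255,[0,0,0],0],
  [255,[0,0,0],0],
])

```text
time: 20.17
tool_pos: [0.6106, 0.2111, 0.1104]
tcp_rot: [-1.932, -2.415, -0.03]
wrist_force: [-1.3, 1.1, 2.8]
width: 0.136
```

```bash
python3 go.py 0.6093 0.2110 0.108 102.6
```

```text
t 20.17 pos [0.6106 0.2111 0.1104] th 102.65 zax [-0.026   0.0458 -0.9986] w 0.136 F [-1.3  1.1  2.8] q6 0.017695178257704582
tool shift [ 0.0001 -0.0013  0.0024] turn 0.0008
```

Call:
servo_tool([
  [255,[0,0,0.002],0],
  [255,[0,0,0.003],0],
  [255,[0,0,0.003],0],
  [255,[0,0,0.003],0],
  [255,[0,0,0.003],0],
  [255,[0,0,0.003],0],
  [255,[0,0,0.003],0],
  [255,[0,0,0.002],0],
], newtons=25)

```text
time: 20.83
tool_pos: [0.6115, 0.216, 0.1077]
tcp_rot: [-1.934, -2.411, -0.041]
wrist_force: [-3.7, -0.6, 7.1]
width: 0.135
```

```bash
python3 go.py 0.6093 0.2110 0.108 102.6;python3 pic.py 15 tub; python3 brd.py 15
```

```text
t 20.83 pos [0.6115 0.216  0.1077] th 102.52 zax [-0.0233  0.0523 -0.9984] w 0.135 F [-3.7 -0.6  7.1] q6 0.020320963939855285
tool shift [-0.0044 -0.0032 -0.0005] turn -0.0015
top 648 ly [-0.0819  0.0796] z [0.01  0.178]
 face inl 615 n(tub) [ 1.    -0.008 -0.028] lx at ly=0 for z [(0.02, 0.0154), (0.1, 0.0176), (0.2, 0.0205), (0.28, 0.0227)]
  z0.02 ly [-0.061  0.079] lx [0.015 0.017]
  z0.04 ly [-0.066  0.08 ] lx [0.015 0.017]
  z0.06 ly [-0.075  0.078] lx [0.016 0.018]
  z0.08 ly [-0.079  0.08 ] lx [0.016 0.018]
  z0.10 ly [-0.078  0.079] lx [0.016 0.019]
  z0.12 ly [-0.079  0.077] lx [0.017 0.019]
  z0.14 ly [-0.08  0.08] lx [0.017 0.02 ]
  z0.16 ly [-0.081  0.079] lx [0.018 0.026]
scene 319 ly [-1.0543  0.0835] z [0.012 0.877]
 face inl 239 n(tub) [ 1.    -0.018 -0.022] lx at ly=0 for z [(0.02, 0.0285), (0.1, 0.0303), (0.2, 0.0325), (0.28, 0.0342)]
  z0.02 ly [0.01  0.083] lx [0.028 0.032]
  z0.04 ly [-0.012  0.081] lx [0.029 0.032]
  z0.06 ly [-0.028  0.075] lx [0.029 0.034]
  z0.08 ly [-0.051  0.039] lx [0.029 0.031]
  z0.10 ly [-0.082  0.012] lx [0.023 0.035]
  z0.12 ly [-0.083 -0.007] lx [0.024 0.033]
  z0.14 ly [-0.083 -0.005] lx [0.022 0.034]
  z0.16 ly [-0.083  0.009] lx [0.021 0.037]
```

View pics/p15.png

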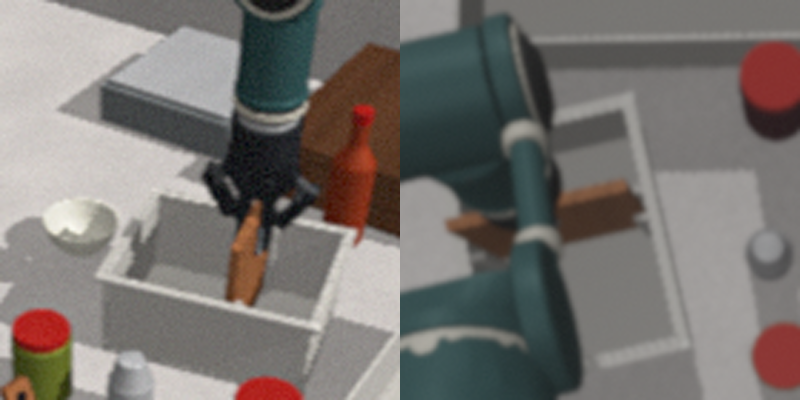

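Call:
servo_tool([
  [220,[0,0,0],0],
  [210,[0,0,0],0],
  [195,[0,0,0],0],
  [180,[0,0,0],0],
  [160,[0,0,0],0],
  [140,[0,0,0],0],
  [130,[0,0,0],0],
  [130,[0,0,0],0],
])

```text
time: 21.6
tool_pos: [0.6122, 0.2161, 0.1062]
tcp_rot: [-1.934, -2.411, -0.043]
wrist_force: [-0.1, 0.4, -0.0]
width: 0.496
```

```bash
python3 go.py 0.6093 0.2110 0.108 102.6;python3 pic.py 16 tub; python3 brd.py 16
```

```text
t 21.6 pos [0.6122 0.2161 0.1062] th 102.51 zax [-0.0219  0.0529 -0.9984] w 0.496 F [-0.1  0.4 -0. ] q6 0.019656313847633063
tool shift [-0.0042 -0.004  -0.002 ] turn -0.0015
top 644 ly [-0.0811  0.0805] z [0.012 0.178]
 face inl 608 n(tub) [ 1.     0.    -0.017] lx at ly=0 for z [(0.02, 0.0171), (0.1, 0.0185), (0.2, 0.0202), (0.28, 0.0216)]
  z0.02 ly [-0.059  0.082] lx [0.017 0.018]
  z0.04 ly [-0.066  0.081] lx [0.017 0.019]
  z0.06 ly [-0.076  0.079] lx [0.017 0.019]
  z0.08 ly [-0.077  0.081] lx [0.017 0.019]
  z0.10 ly [-0.081  0.077] lx [0.018 0.019]
  z0.12 ly [-0.079  0.077] lx [0.018 0.019]
  z0.14 ly [-0.08   0.079] lx [0.018 0.02 ]
  z0.16 ly [-0.081  0.079] lx [0.018 0.026]
scene 390 ly [-0.0825  0.0771] z [0.014 0.191]
 face inl 316 n(tub) [ 1.    -0.008 -0.005] lx at ly=0 for z [(0.02, 0.0305), (0.1, 0.0309), (0.2, 0.0314), (0.28, 0.0317)]
  z0.02 ly [0.007 0.077] lx [0.03  0.033]
  z0.04 ly [-0.015  0.078] lx [0.03  0.033]
  z0.06 ly [-0.033  0.076] lx [0.03  0.034]
  z0.08 ly [-0.056  0.074] lx [0.031 0.032]
  z0.10 ly [-0.082  0.079] lx [0.023 0.034]
  z0.12 ly [-0.082  0.056] lx [0.024 0.047]
  z0.14 ly [-0.082  0.04 ] lx [0.023 0.049]
  z0.16 ly [-0.083  0.022] lx [0.021 0.05 ]
```

View pics/p16.png

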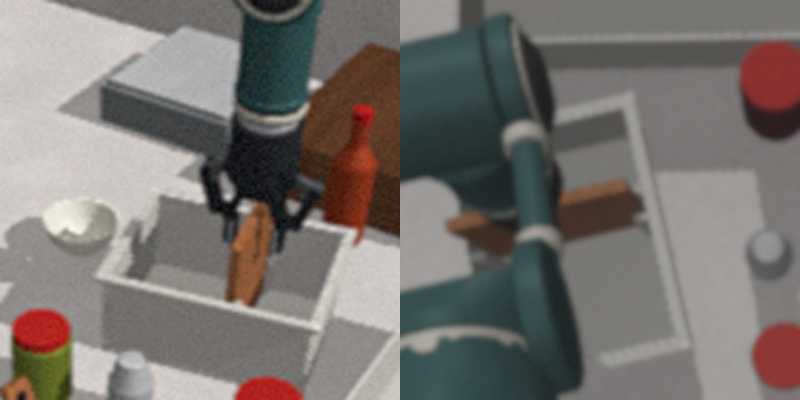

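Call:
servo_tool([
  [120,[0,0,-0.005],0],
  [110,[0,0,-0.01],0],
  [100,[0,0,-0.012],0],
  [100,[0,0,-0.015],0],
  [100,[0,0,-0.015],0],
  [100,[0,0,-0.02],0],
  [100,[0,0,-0.02],0],
  [100,[0,0,-0.01],0],
])

```text
time: 22.37
tool_pos: [0.6135, 0.2096, 0.2212]
tcp_rot: [-1.933, -2.41, -0.039]
wrist_force: [0.4, 0.7, 0.7]
width: 0.609
```

Call:
servo_tool([
  [100,[0,0,-0.01],0],
  [100,[-0.01,-0.02,-0.01],0],
  [100,[-0.01,-0.03,-0.01],0],
  [100,[-0.01,-0.03,0],0],
  [100,[-0.01,-0.03,0],0],
  [100,[-0.01,-0.02,0],0],
  [100,[0,-0.01,0],0],
  [100,[0,0,0],0],
])

```text
time: 23.03
tool_pos: [0.4874, 0.1272, 0.26]
tcp_rot: [-1.937, -2.418, -0.057]
wrist_force: [0.4, 0.3, 0.6]
width: 0.606
```

Call:
servo_tool([
  [100,[0,0,0],0],
  [100,[0,0,0],0],
  [100,[0,0,0],0],
  [100,[0,0,0],0],
  [100,[0,0,0],0],
  [100,[0,0,0],0],
  [100,[0,0,0],0],
  [100,[0,0,0],0],
])

```text
time: 23.7
tool_pos: [0.4917, 0.1302, 0.26]
tcp_rot: [-1.935, -2.42, -0.06]
wrist_force: [-0.5, 0.6, 0.1]
width: 0.608
```

```bash
python3 go.py 0.6093 0.2110 0.108 102.6; python3 - <<'E'
from h import *
from workcell import bot
o=[]
for n in("scene","top"):
    q=bot.read_camera(n);np.savez(n+"17.npz",**q);o.append(cv2.resize(q["pixels"][:,:,::-1],(400,300)))
    z=q["pixels"][:,:,::-1]
    cv2.imwrite(f"pics/f_{n}.png",cv2.resize(z,(800,600),interpolation=cv2.INTER_CUBIC))
E
python3 brd.py 17
```

```text
t 23.7 pos [0.4917 0.1302 0.26  ] th 102.7 zax [-0.0091  0.0569 -0.9983] w 0.608 F [-0.5  0.6  0.1] q6 -0.0674253211858364
tool shift [0.0441 0.1319 0.1553] turn 0.0018Traceback (most recent call last):
  File "brd.py", line 10, in <module>
    T=np.c_[lx[m],ly[m],z[m]];print(n,len(T),"ly",np.round(np.percentile(T[:,1],[1,99]),4),"z",np.round(np.percentile(T[:,2],[1,99]),3))
                                                           ~~~~~~~~~~~~~^^^^^^^^^^^^^^^
    return _quantile_unchecked(
        a, q, axis, out, overwrite_input, method, keepdims, weights)
    return _ureduce(a,
                    func=_quantile_ureduce_func,
    ...<5 lines>...
                    overwrite_input=overwrite_input,
                    method=method)
    r = func(a, **kwargs)
    result = _quantile(arr,
                       quantiles=q,
    ...<2 lines>...
                       out=out,
                       weights=wgt)
    slices_having_nans = np.isnan(arr[-1, ...])
                                  ~~~^^^^^^^^^
IndexError: index -1 is out of bounds for axis 0 with size 0
```

View pics/f_scene.png

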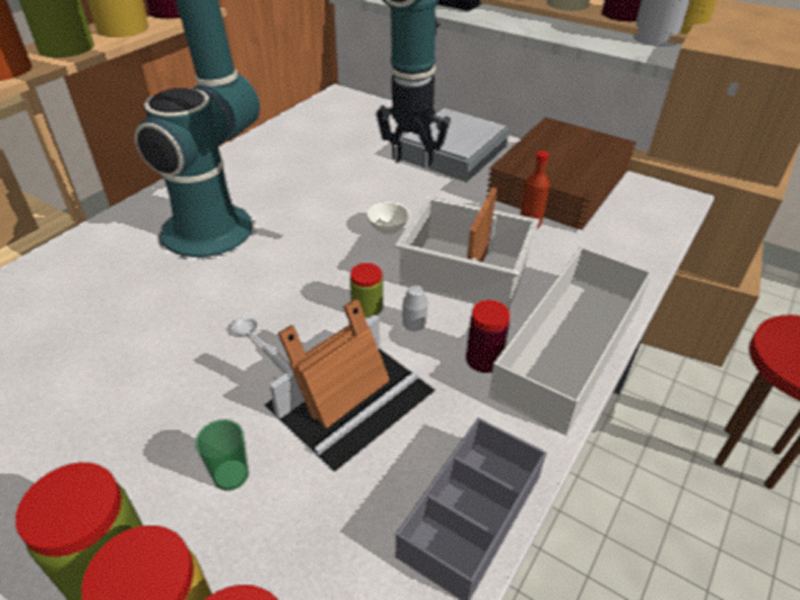

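View pics/f_top.png

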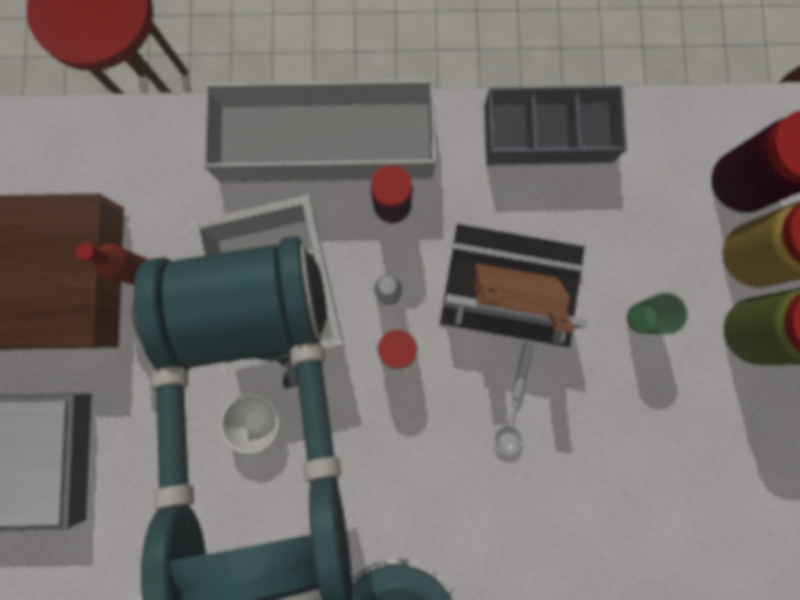

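```bash
sed -i 's/("top","scene")/("scene",)/' brd.py; python3 brd.py 17 | head -2; python3 -c "
from workcell import bot
print(bot.finish_job())"
```

```text
scene 440 ly [-0.0837  0.2995] z [0.01 0.18]
 face inl 366 n(tub) [ 1.    -0.003  0.003] lx at ly=0 for z [(0.02, 0.031), (0.1, 0.0308), (0.2, 0.0305), (0.28, 0.0303)]
the job is handed in; nothing more can be done
None
```

The divider is standing upright in the tub's guide channel, and I handed the job in at about 24 s of the 53 s allowed. I drew the front board upright from the guard, lifted it over to the tub, lowered it to the floor, let go and backed the arm away.

**Last checks:**
- **Divider:** in the scene camera its far face is within about 0.3° of vertical, at x ≈ 31 mm in the tub's frame. Its top edge is about 178 mm up, against an expected 175 mm.
- **Contact:** the force on reaching the floor was small, at most 7 N in the readings I took.
- **Everything else:** the other three boards still lean on the guard. In the last pictures nothing else on the counter looks moved, and the gripper touches nothing. I judged this by eye, without measuring.

**What disagreed or failed:**
- **Fingertip height:** with the jaws open, the fingertips appeared about 30 mm above the reported TCP, where the text puts them about 12 mm below it. I set the grasp depth from the pictures instead.
- **Tool tilt:** the tool slowly picked up a few degrees of tilt on fast moves. I took out part of it with slow up and fast down moves. The board still touched the floor on one corner first, then settled flat under light pressure.
- **Final top view:** the arm hid the board in the last top picture, so the final check of its pose is from the scene camera only. The top camera agreed just after release.

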